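# Tighten the cap screw of a rock-core clamp with a T-handled hex key

### The job

The strap over the rock core in the blue clamp is only hand-tight. Take the orange T-handled hex key, the larger of the two, from the grey key rack, press it into the recessed screw at the near end of the strap, turning it bit by bit until its hexagon drops fully home, and only then turn the screw clockwise until it stops, tight. Put the key back in its empty hole in the rack, upright with its collar down on the plate, and leave the core, the small blue key, the caliper and the grease tub where they are.

Things in the scene. Friction and masses are not known exactly. Their poses are not given: they have to be found in the camera images.
- core_clamp: blue cast clamp fixed to the table, base 184 x 116 mm; rock core in its vee under a bright steel strap. Origin: middle of underside; x along the strap from the screw (x = -66 mm) to the hinge pin (+66 mm), y along the core, z up. The strap's near end is a 54 x 54 mm block, top 117 mm above the table, with a 35 mm round counterbore; the dark screw head (32 mm wide) sits 5 mm down in it.
- socket (a point): on the screw's axis, level with the top of its head (112 mm above the table): mouth of the hexagonal socket, 18 mm across flats, 15 mm deep, mouth chamfered 1 mm. z up; x, y as core_clamp and do NOT tell how the hexagon lies: that varies and must be felt or seen. A key clocked wrongly goes about 1 to 4 mm in; within about 6 degrees of right (it repeats every 60 degrees) it drops in.
- cap_screw (a joint): turn of the cap screw, rad, growing clockwise seen from above (tightening). Starts hand-tight at 0.1 to 0.35; hard stop, fully tight, at 1.0; cannot go below 0. It tells nothing of how the hexagon lies. It stays where it is left: turning it takes about 0.25 N m either way, more than a key rubbing on its rim at 5 to 10 N gives.
- big_key: T-handled hex key, orange handle, 0.3 kg, 106 mm tall. Origin: middle of the tip of its shank; z up the shank, x along the handle. Shank: 17 mm hexagon (across flats), two corners pointing along the handle, tip chamfered 2 mm; collar 34 mm wide at 62 to 70 mm above the tip. Fully seated, the tip lies 15 mm below the socket's mouth, with about 6 degrees of play either way.
- handle (a point): middle of the orange key's handle, 97 mm above its tip, where the TCP grips it well from above; axes as big_key. The handle is a flat-sided bar 116 mm long (x), 20 mm thick (y), from 76 to 106 mm above the tip.
- small_key: smaller T-handled hex key with blue handle (92 mm long, hexagon 10 mm), otherwise the same; bystander standing in the rack's other hole, same origin and axes.
- key_rack: grey sheet-steel rack, fixed to the table, plate 80 x 210 mm, its top 80 mm above the table. Origin: middle of the underside; y runs along the row of two holes, z up. The keys stand upright in the holes with their collars on the plate (tip 18 mm above the table), handles roughly along the rack's x.
- slot_a (a point): centre of the first of the rack's two round holes (25 mm wide, through the 6 mm plate), level with the plate's top, 50 mm toward -y of the rack. Either key may stand in either hole.
- slot_b (a point): centre of the second hole, alike, 50 mm toward +y of the rack.
- rock_core: grey rock core, a cylinder 54 mm wide and 126 mm long lying along y in the clamp's vee, under the strap; origin at its middle. Bystander.
- caliper: steel vernier caliper, 173 mm long, lying flat on the table to the right of the clamp; origin in the middle of its underside. Bystander.
- tub: white grease tub with blue screw lid, 60 mm wide, 48 mm tall, on the table between rack and clamp, near the front edge; origin in the middle of its underside. Bystander.

How it is judged:
By the outcome, as a careful person would: the job done as asked, in the order asked, and still so for the second after the job is handed in, with the robot touching nothing.
It also fails if it takes over 54 s, if anything falls off the work surface, if the arm or the gripper's body presses on something with over 40 N, if the wrist force passes 120 N, or if a joint passes its speed limit or range.

### The arm

A 6-joint arm with a two-finger parallel gripper is mounted at the origin on a cart in front of the work surface, level with it; the furniture and walls round the work are solid. World frame = base frame: x ahead of the robot, y to its left, z up, the work surface at z = 0. Lengths are in m, angles in degrees, forces in N, time in s.
With the tool pointing down it reaches from about 0.375 to 0.9 m from the base axis. Payload 3.1 kg.
Tool frame: the origin (TCP) lies between the finger pads, 19 mm behind the fingertips; this is the grasp point; z points along the fingers, y is the line along which they close (so a half turn about z gives the same grasp; the last joint's range is limited). The gripper opens to 87 mm and grips with 3 to 60 N. Pads are 19 mm wide; open, the fingers measure 117 mm over their backs; the gripper's body (75 mm by 190 mm) begins 51 mm behind the grasp point.
Start: joints at [61.221, 30.224, 82.088, -0, 67.689, -10.227], TCP at [0.199, 0.593, 0.241] pointing down, gripper open.
Joint ranges: [-176.69, 176.69], [-43.24, 126.21], [12.49, 139.97], [-82, 262], [0, 151.66], [-163.58, 163.58]. Speed limits (degrees/s): [159.86, 159.86, 180, 180, 180, 180].

### API

Orientations are given as a 3x3 rotation matrix whose columns are the frame's x, y, z axes.
In Python, from rig import read_state, optics, bot gives the robot as it stands. The module is installed in compiled form; this text tells all that it offers.
- The arm moves only by the tool send_rows, never from a script. Its argument "commands" is a list of rows, each a list of 7 numbers: the turn, a rotation vector about the tool's x, y, z in units of 5 degrees (1.0 is 5 degrees), then the shift along the tool's x, y, z in units of 30 mm (1.0 is 30 mm), then the opening, from 0 (shut) to 1 (fully open). In form: [[rx, ry, rz, tx, ty, tz, gripper], ...]. A call has 1 to 20 rows; each row is the pose to reach, as a shift and turn from the pose commanded when the call began, along the tool's axes at that moment; what a row does not reach only later rows make up. A row lasts 1/12 s, in which the tool goes at most 41.7 mm and 7.16 degrees, less where a joint would pass 70% of its speed; a pose out of reach is approached as far as the arm can. A call with a gripper value outside its range is refused whole. The fingers move at their own pace and stop on an object; the grip force is fixed at half the most. Time passes only in rows, so rows that repeat a pose let the fingers close. It gives the time, the measured TCP pose, the force, the opening and the grip force at its end, in the units of the state.
- read_state(): the state, without advancing time (a new reading comes with each control period).
- optics.capture(name): name is "scene" or "top"; returns a dict with "image" (420x560x3 uint8, blue, green, red), "intrinsics" (3x3 intrinsics, pixels), "extrinsics" (4x4, takes a point from world to camera coordinates). Camera axes: x right, y down, z forward; pixel columns grow to the right and rows downward; lengths in m; the calibration is good to about 2 mm. A picture is of the moment at which its call begins. There is no depth.
- bot.hand_in(): hands the job in; it is judged then, once.
The state is a dict: "time_s": time; "joint_positions": joint angles; "qvel": joint speeds; "tau": joint torques, N m; "position": TCP position; "tcp_rot": TCP orientation; "force": force on the tool from outside, world axes, zero at the start; "moment": the same for the moment, N m; "opening": opening from 0.0 (shut) to 1.0 (fully open); "grasp_force": force on a finger pad.
Only numpy, scipy, OpenCV 4.12 (cv2) and the standard library are available. Lean on these libraries where they do the work, as an engineer would, in place of code of your own. Each camera call takes 0.05 s, during which the arm holds its last target. There are 200 camera calls.

## Working session

There is one attempt and no reset: what is moved stays moved. The work goes in short steps, Python scripts to look and compute and a tool call to move; the robot and the scene stay as the last step left them, time stands still between calls to the robot, and variables do not carry over. Pictures are saved under pics/ and viewed, at most 10 in all, crops included, and the job is handed in when it is done.

Besides the shell and the picture viewer there is one more tool, called after "Request:" in YAML: its name, and indented under it one key for each argument. send_rows: Moves the arm, as the interface text tells. Its arguments: {"type":"object","properties":{"commands":{"type":"array","items":{"type":"array","items":{"type":"number"}}}},"required":["commands"]}

```bash
mkdir -p pics; python3 - <<'E'
from rig import read_state, optics
import cv2,numpy as np,pickle
s=read_state();print({k:np.round(v,3).tolist() for k,v in s.items()})
d={}
for n in("scene","top"):
    c=optics.capture(n);d[n]=c
    cv2.imwrite(f"pics/{n}0.png",cv2.resize(c["image"],(800,600),interpolation=cv2.INTER_CUBIC))
    print(n,np.round(c["intrinsics"],2).tolist(),np.round(c["extrinsics"],4).tolist())
pickle.dump(d,open("c0.pkl","wb"))
E
```

```text
{'time_s': 0.0, 'joint_positions': [61.221, 30.28, 82.156, 0.0, 67.689, -10.226], 'qvel': [0.019, 0.079, 0.019, 0.034, 0.031, 0.029], 'tau': [0.0, -44.004, -17.659, 0.063, 0.058, -0.0], 'position': [0.198, 0.592, 0.24], 'tcp_rot': [[-0.948, 0.318, -0.001], [0.318, 0.948, -0.002], [0.0, -0.002, -1.0]], 'force': [0.417, -0.544, -0.204], 'moment': [0.055, 0.01, -0.045], 'grasp_force': 0.0, 'opening': 1.0}
scene [[463.41, 0.0, 275.83], [0.0, 463.41, 213.92], [0.0, 0.0, 1.0]] [[0.7483, -0.6634, 0.0028, -0.4052], [-0.4046, -0.4597, -0.7906, 0.2298], [0.5257, 0.5905, -0.6123, 1.122], [0.0, 0.0, 0.0, 1.0]]
top [[420.29, 0.0, 276.88], [0.0, 420.29, 213.46], [0.0, 0.0, 1.0]] [[-0.0042, -1.0, -0.0068, -0.0499], [-0.9906, 0.0051, -0.137, 0.4687], [0.137, 0.0061, -0.9905, 1.1112], [0.0, 0.0, 0.0, 1.0]]
```

View pics/top0.png

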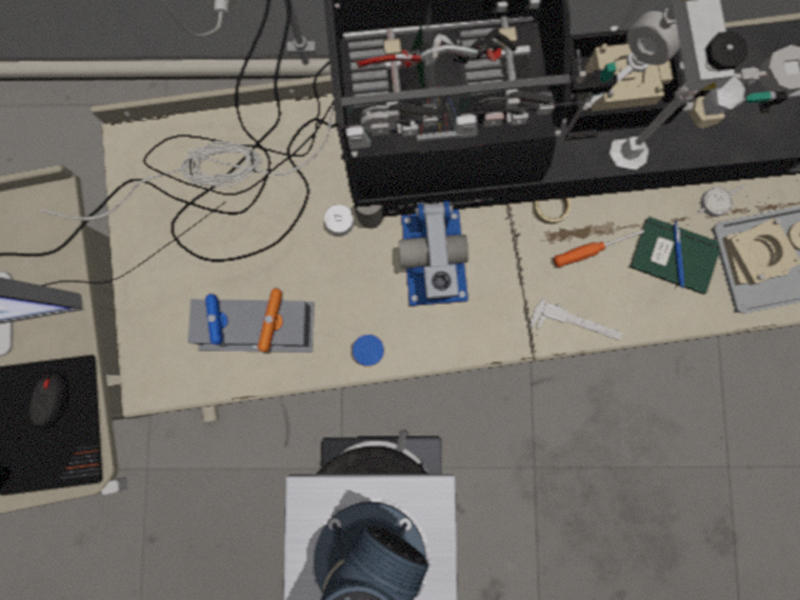

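View pics/scene0.png

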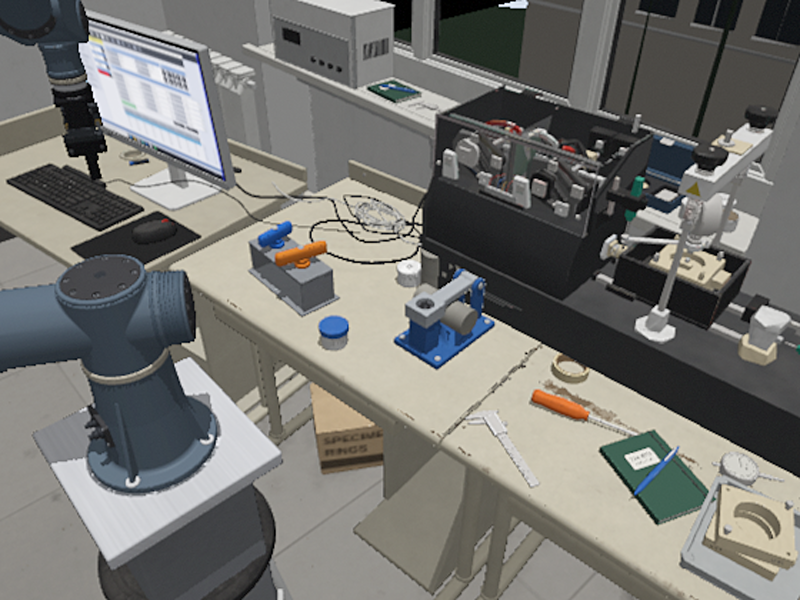

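The top view shows the orange key at about (270,320) of 800x600, the screw at (441,281), the tub at (368,350) and the caliper on the right. I'll enlarge the key and the screw in both views.

```bash
python3 - <<'E'
import pickle,cv2,numpy as np
d=pickle.load(open("c0.pkl","rb"))
def crop(n,u,v,w,h,s):return cv2.resize(d[n]["image"][v:v+h,u:u+w],(w*s,h*s),interpolation=cv2.INTER_CUBIC)
# each tile 400x300
a=crop("top",165,190,57,60,7)
b=crop("top",280,170,57,60,7)
c=crop("scene",165,145,80,60,5);e=crop("scene",275,185,80,60,5)
top=np.hstack([a,b]);bot=np.hstack([c,e]);
W=max(top.shape[1],bot.shape[1]);print(top.shape,bot.shape)
top=cv2.resize(top,(399*2,420))
cv2.imwrite("pics/t1.png",top);cv2.imwrite("pics/s1.png",bot)
E
```

```text
(420, 798, 3) (300, 800, 3)
```

View pics/t1.png

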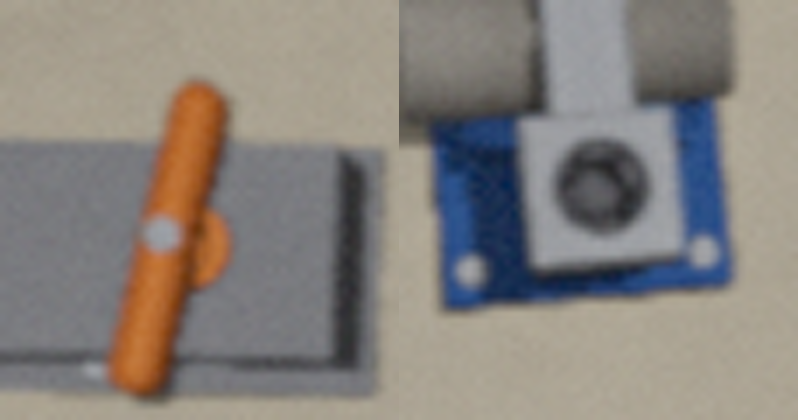

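View pics/s1.png

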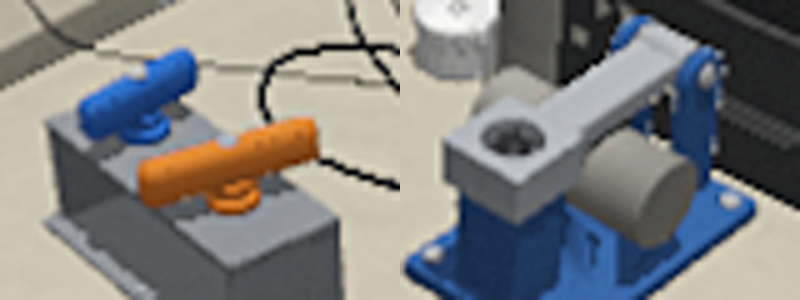

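The orange handle runs from about (202,85) to (137,390) in the crop, with its middle dot at (163,233). The screw's counterbore is centred at (602,187), with block corners at (519,118), (673,110), (687,262) and (533,274).

```bash
cat > h.py <<'E'
import numpy as np,pickle
d=pickle.load(open("c0.pkl","rb"))
def ray(n,u,v,z):
    K=d[n]["intrinsics"];E=d[n]["extrinsics"];R=E[:3,:3];o=-R.T@E[:3,3]
    r=R.T@np.linalg.solve(K,[u,v,1]);return o+r*(z-o[2])/r[2]
def tl(x,y,z):return ray("top",165+(x+.5)/7-.5,190+(y+.5)/7-.5,z)
def tr(x,y,z):return ray("top",280+(x-399+.5)/7-.5,170+(y+.5)/7-.5,z)
def sl(x,y,z):return ray("scene",165+(x+.5)/5-.5,145+(y+.5)/5-.5,z)
def sr(x,y,z):return ray("scene",275+(x-400+.5)/5-.5,185+(y+.5)/5-.5,z)
E
python3 - <<'E'
from h import *
np.set_printoptions(precision=4,suppress=True)
print("dot",tl(163,233,.124),sl(228,143,.124))
a,b=tl(202,85,.116),tl(137,390,.116);print(a,b,(a+b)/2,np.linalg.norm(a-b),np.degrees(np.arctan2(*(a-b)[[1,0]])))
print("hole",tr(602,187,.117),sr(513,137,.117))
c=np.array([tr(*p,.117) for p in((519,118),(673,110),(687,262),(533,274))]);print(c,c.mean(0))
for i,j in((3,0),(2,1)):print(np.degrees(np.arctan2(*(c[i]-c[j])[[1,0]])))
for i,j in((0,1),(3,2)):print(np.degrees(np.arctan2(*(c[i]-c[j])[[1,0]])))
r=np.array([tl(*p,.08) for p in((0,143),(335,150),(330,362),(0,352))]);print(r)
print("collar right edge",tl(231,247,.088))
c=np.array([sr(*p,.117) for p in((511,98),(443,148),(521,182),(583,133))]);print(c,c.mean(0))
E
```

```text
dot [0.4332 0.1696 0.124 ] [0.4314 0.1694 0.124 ]
[0.4879 0.1585 0.116 ] [0.3778 0.1792 0.116 ] [0.4329 0.1689 0.116 ] 0.11204559708562768 -10.633961760906956
hole [ 0.5001 -0.133   0.117 ] [ 0.501  -0.1312  0.117 ]
[[ 0.5257 -0.1033  0.117 ]
 [ 0.5283 -0.1591  0.117 ]
 [ 0.4725 -0.1632  0.117 ]
 [ 0.4685 -0.1077  0.117 ]] [ 0.4988 -0.1333  0.117 ]
-175.5771260713079
-175.85682446204245
92.70704355745083
94.20347689177999
[[0.4725 0.241  0.08  ]
 [0.4692 0.1158 0.08  ]
 [0.3901 0.1163 0.08  ]
 [0.3944 0.2385 0.08  ]]
collar right edge [0.4321 0.1523 0.088 ]
[[ 0.5243 -0.1052  0.117 ]
 [ 0.4665 -0.1136  0.117 ]
 [ 0.4775 -0.1618  0.117 ]
 [ 0.5315 -0.1534  0.117 ]] [ 0.5    -0.1335  0.117 ]
```

Request:
send_rows:
  commands:
    - [0,0,-1.6,-11.87,-10.92,0,1]
    - [0,0,-1.6,-11.87,-10.92,0,1]
    - [0,0,-1.6,-11.87,-10.92,0,1]
    - [0,0,-1.6,-11.87,-10.92,0,1]
    - [0,0,-1.6,-11.87,-10.92,0,1]
    - [0,0,-1.6,-11.87,-10.92,0,1]
    - [0,0,-1.6,-11.87,-10.92,0,1]
    - [0,0,-1.6,-11.87,-10.92,0,1]
    - [0,0,-1.6,-11.87,-10.92,0,1]
    - [0,0,-1.6,-11.87,-10.92,0,1]
    - [0,0,-1.6,-11.87,-10.92,0,1]
    - [0,0,-1.6,-11.87,-10.92,0,1]
    - [0,0,-1.6,-11.87,-10.92,0,1]
    - [0,0,-1.6,-11.87,-10.92,0,1]
    - [0,0,-1.6,-11.87,-10.92,0,1]
    - [0,0,-1.6,-11.87,-10.92,0,1]

```text
time_s: 1.43
position: [0.4311, 0.1695, 0.241]
tcp_rot: [[-0.983, 0.182, -0.001], [0.182, 0.983, 0.0], [0.001, -0.0, -1.0]]
force: [0.0, 0.2, 0.0]
opening: 1.0
grasp_force: 0.0
```

```bash
cat >> h.py <<'E'
def to(x,y,z,yaw=None):
    "units row (rz,tx,ty,tz) from the measured pose"
    from rig import read_state
    s=read_state();R=np.array(s["tcp_rot"]);p=np.array(s["position"])
    y0=np.degrees(np.arctan2(R[1,0],R[0,0]))
    print("t",round(s["time_s"],2),"p",p.round(4),"yaw",y0.round(2),"tilt",R[:,2].round(4),"F",np.round(s["force"],1),"M",np.round(s["moment"],2),"op",round(s["opening"],3),"gf",round(s["grasp_force"],1),"J",np.round(s["joint_positions"],1))
    rz=0 if yaw is None else -((yaw-y0+180)%360-180)/5
    print("row",round(rz,2),(R.T@(np.array([x,y,z])-p)/.03).round(2))
E
python3 -c "
from h import *
to(.4325,.1692,.115,169.4)"
```

```text
t 1.43 p [0.4311 0.1695 0.241 ] yaw 169.53 tilt [-1.2e-03  2.0e-04 -1.0e+00] F [0.  0.2 0. ] M [-0.02 -0.03  0.01] op 1.0 gf 0.0 J [  7.6  17.9 104.5   0.   57.7 -72. ]
row 0.03 [-0.05 -0.    4.2 ]
```

Request:
send_rows:
  commands:
    - [0,0,0,-0.05,0,1.3,1]
    - [0,0,0,-0.05,0,2.6,1]
    - [0,0,0,-0.05,0,3.5,1]
    - [0,0,0,-0.05,0,4.0,1]
    - [0,0,0,-0.05,0,4.2,1]
    - [0,0,0,-0.05,0,4.2,1]
    - [0,0,0,-0.05,0,4.2,0]
    - [0,0,0,-0.05,0,4.2,0]
    - [0,0,0,-0.05,0,4.2,0]
    - [0,0,0,-0.05,0,4.2,0]
    - [0,0,0,-0.05,0,4.2,0]
    - [0,0,0,-0.05,0,4.2,0]
    - [0,0,0,-0.05,0,4.2,0]
    - [0,0,0,-0.05,0,4.2,0]

```text
time_s: 2.6
position: [0.4337, 0.1683, 0.1154]
tcp_rot: [[-0.983, 0.183, 0.0], [0.183, 0.983, 0.0], [-0.0, 0.0, -1.0]]
force: [-0.4, -0.4, -0.4]
opening: 0.479
grasp_force: 0.0
```

```bash
python3 -c "
from h import *
to(.4325,.1692,.24)"
```

```text
t 2.6 p [0.4337 0.1683 0.1154] yaw 169.44 tilt [ 2.e-04  0.e+00 -1.e+00] F [-0.4 -0.4 -0.4] M [ 0.02  0.04 -0.01] op 0.479 gf 0.0 J [  7.4  30.6 111.2   0.   38.2 -72. ]
row 0 [ 0.04  0.02 -4.15]
```

Request:
send_rows:
  commands:
    - [0,0,0,0,0,0,0]
    - [0,0,0,0,0,0,0]
    - [0,0,0,0,0,0,0]
    - [0,0,0,0,0,0,0]
    - [0,0,0,0,0,0,0]
    - [0,0,0,0,0,0,0]
    - [0,0,0,0,0,0,0]
    - [0,0,0,0,0,0,0]

```text
time_s: 3.27
position: [0.4339, 0.1687, 0.1153]
tcp_rot: [[-0.983, 0.183, 0.001], [0.183, 0.983, 0.001], [-0.0, 0.001, -1.0]]
force: [0.5, 3.9, -1.1]
opening: 0.226
grasp_force: 30.0
```

```bash
python3 -c "
from h import *
to(.4325,.1692,.24)"
```

```text
t 3.27 p [0.4339 0.1687 0.1153] yaw 169.43 tilt [ 6.e-04  6.e-04 -1.e+00] F [ 0.5  3.9 -1.1] M [ 0.8  -0.12 -0.05] op 0.226 gf 30.0 J [  7.4  30.6 111.2   0.   38.2 -72. ]
row 0 [ 0.05  0.01 -4.16]
```

Request:
send_rows:
  commands:
    - [0,0,0,0,0,-0.7,0]
    - [0,0,0,0,0,-1.7,0]
    - [0,0,0,0,0,-2.8,0]
    - [0,0,0,0,0,-3.8,0]
    - [0,0,0,0,0,-4.5,0]
    - [0,0,0,0,0,-4.5,0]
    - [0,0,0,-0.5,-1.1,-4.5,0]
    - [0,0,0,-1.0,-2.3,-4.5,0]
    - [0,0,0,-1.5,-3.5,-4.5,0]
    - [0,0,0,-2.0,-4.7,-4.5,0]
    - [0,0,0,-2.5,-5.9,-4.5,0]
    - [0,0,0,-3.0,-7.0,-4.5,0]
    - [0,0,0,-3.4,-8.0,-4.5,0]
    - [0,0,0,-3.8,-8.9,-4.5,0]
    - [0,0,0,-4.05,-9.46,-4.5,0]
    - [0,0,0,-4.05,-9.46,-4.5,0]
    - [0,0,0,-4.05,-9.46,-4.5,0]
    - [0,0,0,-4.05,-9.46,-4.5,0]
    - [0,0,0,-4.05,-9.46,-4.5,0]

```text
time_s: 4.85
position: [0.4998, -0.1316, 0.2491]
tcp_rot: [[-0.983, 0.182, -0.003], [0.182, 0.983, 0.002], [0.003, 0.001, -1.0]]
force: [0.5, -0.4, -3.4]
opening: 0.227
grasp_force: 30.0
```

```bash
python3 - <<'E'
from h import *
from rig import optics
import cv2
to(.5015,-.1325,.24)
im={n:optics.capture(n)["image"] for n in("scene","top")}
a=cv2.resize(im["scene"][130:230,265:365],(500,500),interpolation=cv2.INTER_CUBIC)
b=cv2.resize(im["top"][145:245,270:330],(300,500),interpolation=cv2.INTER_CUBIC)
cv2.imwrite("pics/hov.png",np.hstack([a,b]))
E
```

```text
t 4.85 p [ 0.4998 -0.1316  0.2491] yaw 169.5 tilt [-0.0031  0.0015 -1.    ] F [ 0.5 -0.4 -3.4] M [-0.02 -0.   -0.01] op 0.227 gf 30.0 J [ -27.1   21.4   96.8   -0.    62.  -106.6]
row 0 [-0.06 -0.02  0.3 ]
```

View pics/hov.png

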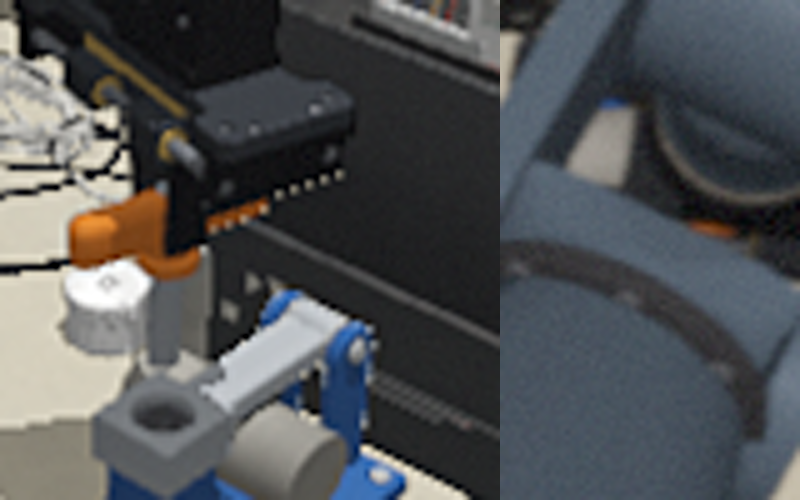

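The scene view shows the shank end at about (165,360), spanning x 150–180, above the counterbore centred at about (163,413). The top camera is blocked by the arm. I'll check the predicted projections.

```bash
python3 - <<'E'
from h import *
c=d["scene"];K,E=c["intrinsics"],c["extrinsics"]
def pj(p):
    q=K@(E[:3,:3]@p+E[:3,3]);q=q[:2]/q[2];return ((q-[265,130]+.5)*5-.5).round(1)
T=np.array([.4998,-.1316,.152])
for o in(-.003,0,.003):
  ax=np.array([-.983,.182,0])*o
  print(o,"tip",pj(T+ax),"z+.03",pj(T+ax+[0,0,.03]))
print("hole",pj(np.array([.5005,-.1325,.117])), pj(np.array([.5,-.133,.117])))
E
```

```text
-0.003 tip [168.8 358.6] z+.03 [170.7 311.7]
0 tip [164.  360.3] z+.03 [165.8 313.4]
0.003 tip [159.2 362. ] z+.03 [161.  315.1]
hole [164.1 413.5] [164.  414.3]
```

Request:
send_rows:
  commands:
    - [0,0,0,-0.02,-0.03,0.5,0]
    - [0,0,0,-0.02,-0.03,1.0,0]
    - [0,0,0,-0.02,-0.03,1.2,0]
    - [0,0,0,-0.02,-0.03,1.3,0]
    - [0,0,0,-0.02,-0.03,1.4,0]
    - [0,0,0,-0.02,-0.03,1.4,0]
    - [0,0,0,-0.02,-0.03,1.4,0]

```text
time_s: 5.53
position: [0.5018, -0.1336, 0.2087]
tcp_rot: [[-0.983, 0.183, 0.001], [0.183, 0.983, 0.0], [-0.001, 0.0, -1.0]]
force: [-0.5, 0.6, -2.4]
opening: 0.228
grasp_force: 30.0
```

```bash
python3 -c "
from h import *
to(.5003,-.1327,.207)"
```

```text
t 5.53 p [ 0.5018 -0.1336  0.2087] yaw 169.46 tilt [ 6.e-04  2.e-04 -1.e+00] F [-0.5  0.6 -2.4] M [ 0.24  0.07 -0.01] op 0.228 gf 30.0 J [ -27.3   24.7   99.2    0.    56.1 -106.7]
row 0 [0.05 0.02 0.06]
```

Request:
send_rows:
  commands:
    - [0,0,0,0.04,0.02,0.05,0]
    - [0,0,0,0.04,0.02,0.1,0]
    - [0,0,0,0.04,0.02,0.1,0]
    - [0,0,0,0.04,0.02,0.1,0]

```text
time_s: 5.87
position: [0.5015, -0.1327, 0.2069]
tcp_rot: [[-0.983, 0.184, 0.003], [0.184, 0.983, 0.0], [-0.003, 0.001, -1.0]]
force: [0.4, 3.6, 5.5]
opening: 0.226
grasp_force: 30.0
```

Request:
send_rows:
  commands:
    - [0,0,0,0,0,0.05,0]
    - [0,0,0,0,0,0.05,0]
    - [0,0,0,0,0,0.05,0]

```text
time_s: 6.12
position: [0.5017, -0.1325, 0.2062]
tcp_rot: [[-0.983, 0.184, 0.004], [0.184, 0.983, 0.0], [-0.004, 0.001, -1.0]]
force: [-0.5, 4.5, 10.7]
opening: 0.224
grasp_force: 30.0
```

```bash
python3 -c "
from h import *
to(.5003,-.1327,.207)"
```

```text
t 6.12 p [ 0.5017 -0.1325  0.2062] yaw 169.4 tilt [ 4.e-03  5.e-04 -1.e+00] F [-0.5  4.5 10.7] M [ 1.02  0.17 -0.01] op 0.224 gf 30.0 J [ -27.2   24.8   99.5    0.2   55.5 -106.7]
row 0 [ 0.05 -0.01 -0.03]
```

Request:
send_rows:
  commands:
    - [0,0,0,0,0.03,-0.05,0]
    - [0,0,0.4,0,0.03,-0.05,0]
    - [0,0,0.8,0,0.03,-0.05,0]
    - [0,0,1.0,0,0.03,-0.05,0]
    - [0,0,1.0,0,0.03,-0.05,0]

```text
time_s: 6.53
position: [0.5013, -0.132, 0.2058]
tcp_rot: [[-0.963, 0.269, 0.002], [0.269, 0.963, 0.0], [-0.002, 0.001, -1.0]]
force: [1.5, 3.2, 0.3]
opening: 0.23
grasp_force: 30.0
```

```bash
python3 -c "
from h import *
to(.5003,-.1327,.207)"
```

```text
t 6.53 p [ 0.5013 -0.132   0.2058] yaw 164.42 tilt [ 2.2e-03  2.0e-04 -1.0e+00] F [1.5 3.2 0.3] M [ 0.8  -0.4  -0.02] op 0.23 gf 30.0 J [-2.710e+01  2.480e+01  9.950e+01  1.000e-01  5.550e+01 -1.016e+02]
row 0 [ 0.03 -0.03 -0.04]
```

Request:
send_rows:
  commands:
    - [0,0,0,-0.01,0.03,0.03,0]
    - [0,0,0,-0.01,0.03,0.06,0]
    - [0,0,0,-0.01,0.03,0.06,0]

```text
time_s: 6.78
position: [0.5016, -0.1316, 0.2038]
tcp_rot: [[-0.963, 0.268, 0.001], [0.268, 0.963, -0.001], [-0.001, -0.0, -1.0]]
force: [1.2, 2.3, 3.7]
opening: 0.225
grasp_force: 30.0
```

```bash
python3 -c "
from h import *
to(.5003,-.1327,.207)"
```

```text
t 6.78 p [ 0.5016 -0.1316  0.2038] yaw 164.46 tilt [ 1.e-03 -5.e-04 -1.e+00] F [1.2 2.3 3.7] M [ 0.6  -0.24 -0.03] op 0.225 gf 30.0 J [ -27.1   25.    99.6    0.    55.3 -101.5]
row 0 [ 0.03 -0.05 -0.11]
```

Request:
send_rows:
  commands:
    - [0,0,0,0.01,0.02,0.05,0]
    - [0,0,0,0.01,0.02,0.08,0]
    - [0,0,0,0.01,0.02,0.08,0]

```text
time_s: 7.03
position: [0.5017, -0.1314, 0.2021]
tcp_rot: [[-0.963, 0.268, 0.002], [0.268, 0.963, -0.002], [-0.002, -0.001, -1.0]]
force: [0.0, 1.9, 8.8]
opening: 0.231
grasp_force: 30.0
```

```bash
python3 -c "
from h import *
to(.5003,-.1327,.207)"
```

```text
t 7.03 p [ 0.5017 -0.1314  0.2021] yaw 164.47 tilt [ 0.0018 -0.0017 -1.    ] F [0.  1.9 8.8] M [ 0.45  0.01 -0.04] op 0.231 gf 30.0 J [ -27.    25.2   99.7   -0.    55.  -101.5]
row 0 [ 0.03 -0.05 -0.16]
```

Request:
send_rows:
  commands:
    - [0,0,0.3,0.0,0.02,0.0,0]
    - [0,0,0.5,0.0,0.02,0.0,0]
    - [0,0,0.5,0.0,0.02,0.03,0]
    - [0,0,0.5,0.0,0.02,0.03,0]

```text
time_s: 7.37
position: [0.5018, -0.1312, 0.201]
tcp_rot: [[-0.951, 0.309, 0.001], [0.309, 0.951, -0.002], [-0.002, -0.002, -1.0]]
force: [-0.1, 0.9, 7.1]
opening: 0.223
grasp_force: 30.0
```

```bash
python3 -c "
from h import *
to(.5003,-.1327,.207)"
```

```text
t 7.37 p [ 0.5018 -0.1312  0.201 ] yaw 161.98 tilt [ 0.0014 -0.0024 -1.    ] F [-0.1  0.9  7.1] M [ 0.15  0.01 -0.05] op 0.223 gf 30.0 J [-27.   25.2  99.8  -0.1  54.8 -98.9]
row 0 [ 0.03 -0.06 -0.2 ]
```

Request:
send_rows:
  commands:
    - [0,0,0,0.0,0.01,0.06,0]
    - [0,0,0,0.0,0.01,0.12,0]
    - [0,0,0,0.0,0.01,0.12,0]
    - [0,0,0,0.0,0.01,0.12,0]

```text
time_s: 7.7
position: [0.5019, -0.1312, 0.198]
tcp_rot: [[-0.951, 0.309, 0.002], [0.309, 0.951, -0.003], [-0.003, -0.002, -1.0]]
force: [-1.1, 0.1, 11.0]
opening: 0.232
grasp_force: 30.0
```

```bash
python3 - <<'E'
from h import *
from rig import optics
import cv2
to(.5003,-.1327,.207)
im=optics.capture("scene")["image"]
cv2.imwrite("pics/p2.png",cv2.resize(im[150:230,265:365],(800,640),interpolation=cv2.INTER_CUBIC)[:600])
E
```

```text
t 7.7 p [ 0.5019 -0.1312  0.198 ] yaw 161.99 tilt [ 0.0017 -0.003  -1.    ] F [-1.1  0.1 11. ] M [ 0.15  0.33 -0.09] op 0.232 gf 30.0 J [-26.9  25.5 100.   -0.1  54.4 -98.9]
row 0 [ 0.03 -0.07 -0.3 ]
```

View pics/p2.png

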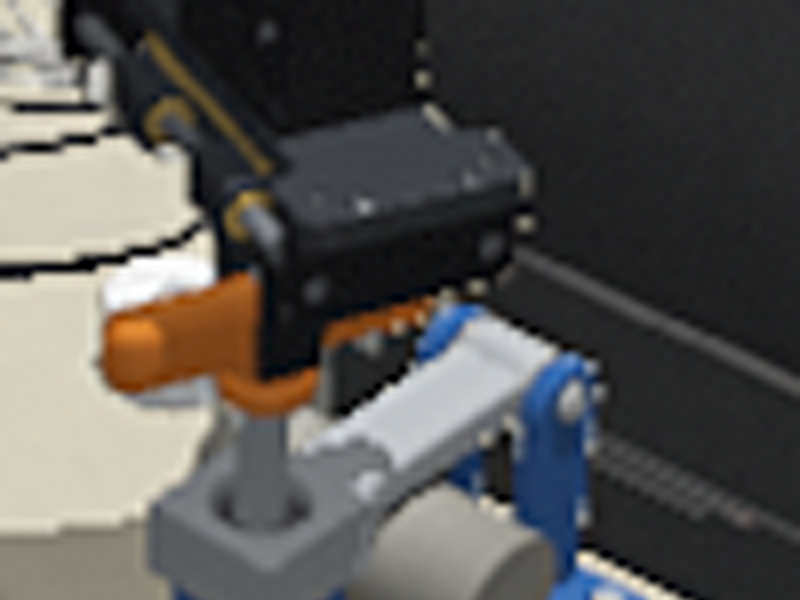

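The picture shows the shank centred in the counterbore at about x=263, with the collar's lower edge at about (270,412). I'll check whether the key slipped in the grip.

```bash
python3 - <<'E'
from h import *
c=d["scene"];K,E=c["intrinsics"],c["extrinsics"]
def pj(p,s,v0):
    q=K@(E[:3,:3]@p+E[:3,3]);q=q[:2]/q[2];return (q-[265,v0]+.5)*s-.5
for nm,T,s,v0 in(("now",(.5019,-.1312,.198),8,150),("before",(.4998,-.1316,.2491),5,130)):
  P=np.array([pj(np.array(T)+[.017*np.cos(a),.017*np.sin(a),-.0353],s,v0) for a in np.linspace(0,6.28,90)])
  print(nm,P[:,1].max(),P[:,0].min(),P[:,0].max(),"per mm",s*.37)
print("mouth", pj(np.array([.5003,-.1327,.117]),8,150))
E
```

```text
now 418.05995874728865 215.4163928769085 319.7638345387004 per mm 2.96
before 280.9530302812 134.3269537731329 201.35447149847022 per mm 1.85
mouth [262.80830298 502.406197  ]
```

No slip: the tip is about 11 mm in and still advancing. I'll keep pressing.

Request:
send_rows:
  commands:
    - [0,0,0,0.02,0,0.06,0]
    - [0,0,0,0.02,0,0.12,0]
    - [0,0,0,0.02,0,0.15,0]
    - [0,0,0,0.02,0,0.15,0]
    - [0,0,0,0.02,0,0.15,0]

```text
time_s: 8.17
position: [0.502, -0.1312, 0.195]
tcp_rot: [[-0.951, 0.309, 0.004], [0.309, 0.951, -0.004], [-0.005, -0.002, -1.0]]
force: [-2.9, 1.4, 19.9]
opening: 0.225
grasp_force: 30.0
```

```bash
python3 -c "
from h import *
to(.5003,-.1327,.1943)"
```

```text
t 8.17 p [ 0.502  -0.1312  0.195 ] yaw 161.98 tilt [ 0.0037 -0.0037 -1.    ] F [-2.9  1.4 19.9] M [ 0.38  0.55 -0.14] op 0.225 gf 30.0 J [-2.690e+01  2.570e+01  1.002e+02 -1.000e-01  5.380e+01 -9.890e+01]
row 0 [ 0.04 -0.07  0.02]
```

Request:
send_rows:
  commands:
    - [0,0,0.2,0.02,0,0.04,0]
    - [0,0,0.2,0.02,0,0.04,0]
    - [0,0,0.2,0.02,0,0.04,0]

```text
time_s: 8.42
position: [0.5018, -0.1311, 0.194]
tcp_rot: [[-0.945, 0.326, 0.005], [0.326, 0.945, -0.004], [-0.006, -0.002, -1.0]]
force: [-1.8, 0.9, 19.2]
opening: 0.223
grasp_force: 30.0
```

```bash
python3 -c "
from h import *
to(.5003,-.1327,.1943)"
```

```text
t 8.42 p [ 0.5018 -0.1311  0.194 ] yaw 160.97 tilt [ 0.0048 -0.0041 -1.    ] F [-1.8  0.9 19.2] M [ 0.32  0.43 -0.11] op 0.223 gf 30.0 J [-2.700e+01  2.580e+01  1.003e+02 -1.000e-01  5.360e+01 -9.790e+01]
row 0 [ 0.03 -0.07 -0.01]
```

Request:
send_rows:
  commands:
    - [0,0,0,0,0,0.05,0]
    - [0,0,0,0,0,0.05,0]
    - [0,0,0,0,0,0.05,0]

```text
time_s: 8.67
position: [0.5025, -0.1313, 0.1938]
tcp_rot: [[-0.945, 0.326, 0.007], [0.326, 0.945, -0.005], [-0.008, -0.002, -1.0]]
force: [-2.3, 2.5, 27.8]
opening: 0.226
grasp_force: 31.6
```

```bash
python3 -c "
from h import *
to(.5003,-.1327,.1943)"
```

```text
t 8.67 p [ 0.5025 -0.1313  0.1938] yaw 160.98 tilt [ 0.0066 -0.0048 -1.    ] F [-2.3  2.5 27.8] M [ 0.5   0.54 -0.11] op 0.226 gf 31.6 J [-2.690e+01  2.580e+01  1.003e+02 -1.000e-01  5.340e+01 -9.790e+01]
row 0 [ 0.05 -0.07 -0.02]
```

Request:
send_rows:
  commands:
    - [0,0,0.5,0,0,-0.08,0]
    - [0,0,1.3,0,0,-0.08,0]
    - [0,0,2.1,0,0,-0.08,0]
    - [0,0,3.0,0,0,-0.08,0]
    - [0,0,3.0,0,0,-0.08,0]
    - [0,0,3.0,0,0,-0.08,0]

```text
time_s: 9.17
position: [0.5021, -0.1314, 0.1939]
tcp_rot: [[-0.829, 0.559, 0.005], [0.559, 0.829, -0.005], [-0.007, -0.001, -1.0]]
force: [-0.7, 0.8, 13.2]
opening: 0.229
grasp_force: 31.3
```

```bash
python3 -c "
from h import *
to(.5003,-.1327,.1943)"
```

```text
t 9.17 p [ 0.5021 -0.1314  0.1939] yaw 145.99 tilt [ 0.0051 -0.0046 -1.    ] F [-0.7  0.8 13.2] M [ 0.04 -0.01 -0.05] op 0.229 gf 31.3 J [-2.700e+01  2.580e+01  1.003e+02 -1.000e-01  5.350e+01 -8.290e+01]
row 0 [ 0.03 -0.07 -0.01]
```

Request:
send_rows:
  commands:
    - [0,0,0.8,0,0,0,0]
    - [0,0,1.6,0,0,0,0]
    - [0,0,2.4,0,0,0,0]
    - [0,0,3.0,0,0,0,0]
    - [0,0,3.0,0,0,0,0]
    - [0,0,3.0,0,0,0,0]

```text
time_s: 9.67
position: [0.5021, -0.1314, 0.1939]
tcp_rot: [[-0.656, 0.754, 0.005], [0.754, 0.656, -0.005], [-0.007, 0.001, -1.0]]
force: [0.0, 0.3, 12.3]
opening: 0.228
grasp_force: 31.3
```

```bash
python3 -c "
from h import *
to(.5003,-.1327,.1943)"
```

```text
t 9.67 p [ 0.5021 -0.1314  0.1939] yaw 131.02 tilt [ 0.005  -0.0047 -1.    ] F [ 0.   0.3 12.3] M [-0.02 -0.05  0.04] op 0.228 gf 31.3 J [-2.700e+01  2.580e+01  1.003e+02 -1.000e-01  5.350e+01 -6.790e+01]
row 0 [ 0.01 -0.07 -0.01]
```

Request:
send_rows:
  commands:
    - [0,0,0.8,0,0,0,0]
    - [0,0,1.6,0,0,0,0]
    - [0,0,2.4,0,0,0,0]
    - [0,0,3.0,0,0,0,0]

```text
time_s: 10.0
position: [0.502, -0.1315, 0.1939]
tcp_rot: [[-0.437, 0.9, 0.005], [0.9, 0.437, -0.005], [-0.007, 0.002, -1.0]]
force: [-0.4, 0.3, 12.9]
opening: 0.224
grasp_force: 31.3
```

```bash
python3 - <<'E'
from h import *
from rig import optics
import cv2
to(.5003,-.1327,.207)
im=optics.capture("scene")["image"]
cv2.imwrite("pics/p3.png",cv2.resize(im[150:230,265:365],(800,640),interpolation=cv2.INTER_CUBIC)[:600])
E
```

```text
t 10.0 p [ 0.502  -0.1315  0.1939] yaw 115.89 tilt [ 0.0047 -0.005  -1.    ] F [-0.4  0.3 12.9] M [-0.08  0.04  0.27] op 0.224 gf 31.3 J [-27.   25.8 100.3  -0.2  53.5 -52.8]
row 0 [-0.01 -0.07 -0.44]
```

View pics/p3.png

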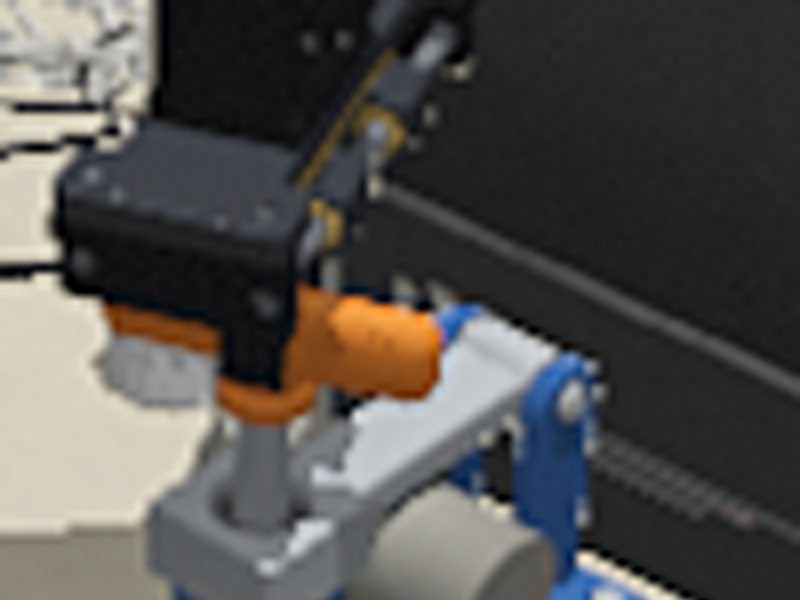

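The key has turned with the gripper and stays seated. Torque is now 0.27 N m, so I'll continue in small steps until the stop.

Request:
send_rows:
  commands:
    - [0,0,0.5,0,0,0,0]
    - [0,0,1.0,0,0,0,0]
    - [0,0,1.0,0,0,0,0]

```text
time_s: 10.3
position: [0.502, -0.1315, 0.1939]
tcp_rot: [[-0.358, 0.934, 0.005], [0.934, 0.358, -0.005], [-0.006, 0.003, -1.0]]
force: [-0.4, -0.1, 12.7]
opening: 0.227
grasp_force: 31.3
```

```bash
python3 -c "
from h import *
to(.5003,-.1327,.1943)"
```

```text
t 10.3 p [ 0.502  -0.1315  0.1939] yaw 110.97 tilt [ 0.0046 -0.0049 -1.    ] F [-0.4 -0.1 12.7] M [-0.04  0.1   0.08] op 0.227 gf 31.3 J [-27.   25.8 100.3  -0.2  53.5 -47.8]
row 0 [-0.02 -0.07 -0.01]
```

Request:
send_rows:
  commands:
    - [0,0,0.5,0,0,0,0]
    - [0,0,1.0,0,0,0,0]
    - [0,0,1.0,0,0,0,0]

```text
time_s: 10.55
position: [0.5019, -0.1315, 0.1939]
tcp_rot: [[-0.275, 0.961, 0.005], [0.961, 0.275, -0.005], [-0.006, 0.003, -1.0]]
force: [0.3, 0.2, 12.4]
opening: 0.23
grasp_force: 31.3
```

```bash
python3 -c "
from h import *
to(.5003,-.1327,.1943)"
```

```text
t 10.55 p [ 0.5019 -0.1315  0.1939] yaw 105.97 tilt [ 0.0046 -0.0049 -1.    ] F [ 0.3  0.2 12.4] M [-0.02  0.16  0.06] op 0.23 gf 31.3 J [-27.   25.8 100.3  -0.2  53.6 -42.8]
row 0 [-0.02 -0.06 -0.01]
```

Request:
send_rows:
  commands:
    - [0,0,0.5,0,0,0,0]
    - [0,0,1.0,0,0,0,0]
    - [0,0,1.0,0,0,0,0]

```text
time_s: 10.8
position: [0.5019, -0.1315, 0.1939]
tcp_rot: [[-0.19, 0.982, 0.004], [0.982, 0.19, -0.005], [-0.006, 0.003, -1.0]]
force: [0.2, 0.0, 12.8]
opening: 0.224
grasp_force: 31.3
```

```bash
python3 -c "
from h import *
to(.5003,-.1327,.1943)"
```

```text
t 10.8 p [ 0.5019 -0.1315  0.1939] yaw 100.98 tilt [ 0.0044 -0.005  -1.    ] F [ 0.2  0.  12.8] M [-0.12  0.08  0.08] op 0.224 gf 31.3 J [-27.   25.8 100.3  -0.2  53.6 -37.8]
row 0 [-0.03 -0.06 -0.01]
```

Request:
send_rows:
  commands:
    - [0,0,0.5,0,0,0,0]
    - [0,0,1.0,0,0,0,0]
    - [0,0,1.0,0,0,0,0]

```text
time_s: 11.05
position: [0.5018, -0.1315, 0.1939]
tcp_rot: [[-0.105, 0.994, 0.004], [0.994, 0.105, -0.005], [-0.006, 0.004, -1.0]]
force: [-0.4, -0.7, 13.1]
opening: 0.232
grasp_force: 31.3
```

```bash
python3 -c "
from h import *
to(.5003,-.1327,.1943)"
```

```text
t 11.05 p [ 0.5018 -0.1315  0.1939] yaw 96.03 tilt [ 0.0043 -0.0051 -1.    ] F [-0.4 -0.7 13.1] M [-0.08  0.15  0.3 ] op 0.232 gf 31.3 J [-27.   25.8 100.3  -0.2  53.6 -32.9]
row 0 [-0.03 -0.06 -0.01]
```

Request:
send_rows:
  commands:
    - [0,0,0.4,0,0,0,0]
    - [0,0,0.8,0,0,0,0]
    - [0,0,0.8,0,0,0,0]

```text
time_s: 11.3
position: [0.5018, -0.1315, 0.1939]
tcp_rot: [[-0.036, 0.999, 0.004], [0.999, 0.036, -0.005], [-0.005, 0.004, -1.0]]
force: [-0.8, -0.6, 13.6]
opening: 0.226
grasp_force: 31.3
```

```bash
python3 -c "
from h import *
to(.5003,-.1327,.1943)"
```

```text
t 11.3 p [ 0.5018 -0.1315  0.1939] yaw 92.08 tilt [ 0.0041 -0.0053 -1.    ] F [-0.8 -0.6 13.6] M [-0.04  0.12  0.4 ] op 0.226 gf 31.3 J [-26.9  25.8 100.3  -0.2  53.6 -28.9]
row 0 [-0.04 -0.05 -0.01]
```

Torque is rising (0.3, then 0.4) and holding, so the stop is near.

Request:
send_rows:
  commands:
    - [0,0,0.5,0,0,0,0]
    - [0,0,1.0,0,0,0,0]
    - [0,0,1.0,0,0,0,0]

```text
time_s: 11.55
position: [0.5018, -0.1315, 0.1939]
tcp_rot: [[0.052, 0.999, 0.004], [0.999, -0.052, -0.005], [-0.005, 0.004, -1.0]]
force: [-1.3, 0.3, 13.0]
opening: 0.227
grasp_force: 31.2
```

```bash
python3 -c "
from h import *
to(.5003,-.1327,.1943)"
```

```text
t 11.55 p [ 0.5018 -0.1315  0.1939] yaw 87.03 tilt [ 0.0041 -0.0052 -1.    ] F [-1.3  0.3 13. ] M [-0.19  0.2   0.16] op 0.227 gf 31.2 J [-27.   25.8 100.3  -0.2  53.6 -23.9]
row 0 [-0.04 -0.05 -0.01]
```

```bash
python3 - <<'E'
from h import *
from rig import optics
import cv2
to(.5003,-.1327,.207)
im=optics.capture("scene")["image"]; t=optics.capture("top")["image"]
a=cv2.resize(im[165:225,275:335],(540,540),interpolation=cv2.INTER_CUBIC)
b=cv2.resize(t[140:230,280:323],(258,540),interpolation=cv2.INTER_CUBIC)
cv2.imwrite("pics/p4.png",np.hstack([a,b]))
E
```

```text
t 11.55 p [ 0.5018 -0.1315  0.1939] yaw 87.03 tilt [ 0.0041 -0.0052 -1.    ] F [-1.3  0.3 13. ] M [-0.19  0.2   0.16] op 0.227 gf 31.2 J [-27.   25.8 100.3  -0.2  53.6 -23.9]
row 0 [-0.04 -0.04 -0.44]
```

View pics/p4.png

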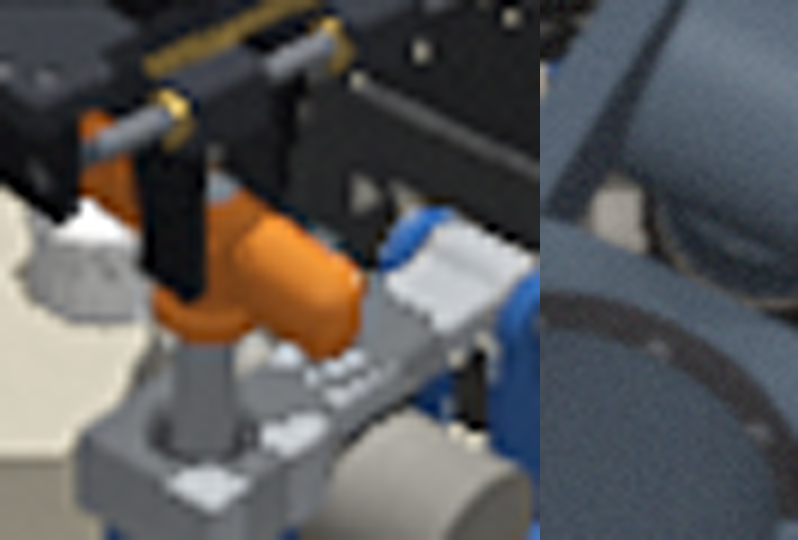

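The handle's near end face is at about (325,285) in the left crop. I'll compare that with the expected direction.

```bash
python3 - <<'E'
from h import *
c=d["scene"];K,E=c["intrinsics"],c["extrinsics"]
def pj(p):
    q=K@(E[:3,:3]@p+E[:3,3]);q=q[:2]/q[2];return ((q-[275,165]+.5)*9-.5).round(0)
T=np.array([.5018,-.1315,.1939])
print("dot",pj(T+[0,0,.009]))
for y in(80,87,92,97,102,107):
  a=np.radians(y+180);e=T+[.058*np.cos(a),.058*np.sin(a),-.006];n=np.array([-np.sin(a),np.cos(a),0])*.01
  print(y,pj(e),"far-bottom",pj(T+[-.058*np.cos(a),-.058*np.sin(a),.009]),"corners bottom",pj(e+n-[0,0,.015]),pj(e-n-[0,0,.015]),"top",pj(e+n+[0,0,.015]),pj(e-n+[0,0,.015]))
E
```

```text
dot [216. 186.]
80 [331. 332.] far-bottom [106.  91.] corners bottom [358. 364.] [299. 387.] top [363. 277.] [304. 299.]
87 [351. 324.] far-bottom [86. 99.] corners bottom [375. 354.] [321. 380.] top [381. 266.] [327. 293.]
92 [364. 317.] far-bottom [ 74. 105.] corners bottom [385. 345.] [337. 374.] top [391. 258.] [342. 287.]
97 [376. 309.] far-bottom [ 62. 112.] corners bottom [394. 336.] [351. 368.] top [401. 249.] [357. 281.]
102 [386. 301.] far-bottom [ 51. 119.] corners bottom [402. 327.] [364. 361.] top [408. 240.] [370. 273.]
107 [395. 292.] far-bottom [ 41. 127.] corners bottom [408. 317.] [376. 353.] top [415. 231.] [382. 266.]
```

Request:
send_rows:
  commands:
    - [0,0,0.5,0,0,0,0]
    - [0,0,1.0,0,0,0,0]

```text
time_s: 11.82
position: [0.5017, -0.1315, 0.1939]
tcp_rot: [[0.138, 0.99, 0.004], [0.99, -0.138, -0.005], [-0.005, 0.005, -1.0]]
force: [-1.2, 0.4, 13.0]
opening: 0.231
grasp_force: 31.3
```

```bash
python3 -c "
from h import *
to(.5003,-.1327,.1943)"
```

```text
t 11.82 p [ 0.5017 -0.1315  0.1939] yaw 82.06 tilt [ 0.0039 -0.0053 -1.    ] F [-1.2  0.4 13. ] M [-0.05  0.21  0.56] op 0.231 gf 31.3 J [-26.9  25.8 100.3  -0.2  53.6 -18.9]
row 0 [-0.05 -0.04 -0.01]
```

Request:
send_rows:
  commands:
    - [0,0,0.5,0,0,0,0]
    - [0,0,1.0,0,0,0,0]

```text
time_s: 11.98
position: [0.5017, -0.1315, 0.1939]
tcp_rot: [[0.224, 0.975, 0.004], [0.975, -0.224, -0.005], [-0.004, 0.005, -1.0]]
force: [-1.1, 0.3, 13.2]
opening: 0.226
grasp_force: 31.2
```

```bash
python3 -c "
from h import *
to(.5003,-.1327,.1943)"
```

```text
t 11.98 p [ 0.5017 -0.1315  0.1939] yaw 77.04 tilt [ 0.0039 -0.0053 -1.    ] F [-1.1  0.3 13.2] M [-0.09  0.27  0.19] op 0.226 gf 31.2 J [-26.9  25.8 100.3  -0.2  53.6 -13.9]
row 0 [-0.05 -0.04 -0.01]
```

```bash
python3 - <<'E'
from h import *
from rig import optics
import cv2
im=optics.capture("scene")["image"];cv2.imwrite("raw5.png",im)
a5=cv2.resize(im[165:225,275:335],(540,540),interpolation=cv2.INTER_CUBIC)
def ext(a,s):
    h=cv2.cvtColor(a,cv2.COLOR_BGR2HSV);m=((h[...,0]>4)&(h[...,0]<18)&(h[...,1]>170)&(h[...,2]>70)).astype(np.uint8)
    n,l,st,_=cv2.connectedComponentsWithStats(m);k=1+st[1:,4].argmax();m=l==k
    ys,xs=np.nonzero(m);r=xs>=xs.max()-3
    print("right",xs.max()/s,ys[r].mean()/s,"bottom",ys.max()/s,xs[ys>=ys.max()-3].mean()/s,"area",m.sum()/s/s)
p4=cv2.imread("pics/p4.png")[:,:540]
ext(p4,9);ext(a5,9)
K,E=d["scene"]["intrinsics"],d["scene"]["extrinsics"]
T=np.array([.5018,-.1315,.1969-.009])
for y in(70,77,82,87,92,97,102):
  a=np.radians(y+180);P=[]
  for dz in(-.015,.015):
    for t in np.linspace(0,6.28,60):
      l=np.array([.048+.01*np.cos(t),.01*np.sin(t)]);R=np.array([[np.cos(a),-np.sin(a)],[np.sin(a),np.cos(a)]])
      q=K@(E[:3,:3]@(T+[*(R@l),dz])+E[:3,3]);P.append(q[:2]/q[2]-[275,165])
  P=np.array(P);i=P[:,0].argmax();j=P[:,1].argmax();print(y,"right",P[i].round(1),"bottom",P[j].round(1))
E
```

```text
right 40.22222222222222 32.20175438596491 bottom 39.666666666666664 35.74499089253188 area 240.2716049382716
right 37.55555555555556 33.351851851851855 bottom 40.333333333333336 32.8 area 222.45679012345678
70 right [35.4 30.5] bottom [31.3 42.5]
77 right [37.5 30.1] bottom [33.  41.9]
82 right [38.9 29.4] bottom [34.7 41.4]
87 right [40.2 28.9] bottom [35.9 40.8]
92 right [41.4 28.3] bottom [37.  40.2]
97 right [42.5 27.7] bottom [38.  39.5]
102 right [43.4 27. ] bottom [38.9 38.7]
```

```bash
python3 - <<'E'
from h import *
import cv2
K,E=d["scene"]["intrinsics"],d["scene"]["extrinsics"]
def pj(p):
    q=K@(E[:3,:3]@np.array(p)+E[:3,3]);return q[:2]/q[2]
for nm,s,u0,v0,T,w in(("hov",5,265,130,(.4998,-.1316,.2491),500),("p2",8,265,150,(.5019,-.1312,.198),800),("p3",8,265,150,(.502,-.1315,.1939),800),("p4",9,275,165,(.5018,-.1315,.1939),540),("raw5",1,0,0,(.5017,-.1315,.1939),560)):
  a=cv2.imread("raw5.png" if nm=="raw5" else f"pics/{nm}.png")[:,:w]
  h=cv2.cvtColor(a,cv2.COLOR_BGR2HSV);m=(h[...,0]>3)&(h[...,0]<20)&(h[...,1]>120)&(h[...,2]>40)
  T=np.array(T);c=np.array([pj(T+[.017*np.cos(t),.017*np.sin(t),-.0353]) for t in np.linspace(0,6.28,120)])
  j=c[:,1].argmax();px=pj(T-[0,0,.045])[0]
  obs=[]
  for du in np.arange(-2,2.1,.5):
    x=int(round((px+du-u0+.5)*s-.5));ys=np.nonzero(m[:,x])[0];ys=ys[(ys/s+v0)<c[j,1]+8]
    obs.append(round((ys.max()+.5)/s-.5+v0,1))
  print(nm,"pred",c[j].round(1),"axis",px.round(1),"obs",obs,"mm/px",1/(pj(T)-pj(T+[0,0,.001]))[1])
E
```

```text
hov pred [298.6 185.8] axis 298.0 obs [np.float64(185.2), np.float64(185.4), np.float64(185.4), np.float64(185.4), np.float64(185.4), np.float64(185.4), np.float64(185.2), np.float64(185.2), np.float64(185.2)] mm/px 2.935150612759649
p2 pred [298.4 201.8] axis 297.9 obs [np.float64(201.3), np.float64(201.4), np.float64(201.4), np.float64(201.6), np.float64(201.4), np.float64(201.4), np.float64(201.3), np.float64(201.3), np.float64(201.3)] mm/px 3.098102163398088
p3 pred [298.5 203.1] axis 297.9 obs [np.float64(202.4), np.float64(202.6), np.float64(202.6), np.float64(202.6), np.float64(202.7), np.float64(202.7), np.float64(202.7), np.float64(202.7), np.float64(202.6)] mm/px 3.1110729509617734
p4 pred [298.4 203.2] axis 297.9 obs [np.float64(202.6), np.float64(202.7), np.float64(202.7), np.float64(202.7), np.float64(202.7), np.float64(202.7), np.float64(202.7), np.float64(202.7), np.float64(202.7)] mm/px 3.110943586342049
raw5 pred [298.4 203.2] axis 297.9 obs [np.float64(202.0), np.float64(202.0), np.float64(202.0), np.float64(202.0), np.float64(202.0), np.float64(202.0), np.float64(202.0), np.float64(202.0), np.float64(202.0)] mm/px 3.110878909151891
```

```bash
cat > m.py <<'E'
from rig import read_state
import numpy as np
s=read_state();R=np.array(s["tcp_rot"]);print(round(s["time_s"],2),"yaw",np.degrees(np.arctan2(R[1,0],R[0,0])).round(2),"z",round(s["position"][2],4),"F",np.round(s["force"],1),"M",np.round(s["moment"],2),"op",round(s["opening"],3),"tau6",round(s["tau"][5],3))
E
python3 m.py
```

```text
12.03 yaw 76.86 z 0.1939 F [-1.7 -0.5 13.4] M [-0.22  0.29 -0.19] op 0.223 tau6 -0.008
```

Request:
send_rows:
  commands:
    - [0,0,0.4,0,0,0,0]
    - [0,0,0.4,0,0,0,0]

```text
time_s: 12.2
position: [0.5017, -0.1315, 0.1939]
tcp_rot: [[0.258, 0.966, 0.004], [0.966, -0.258, -0.005], [-0.004, 0.005, -1.0]]
force: [-0.1, 0.3, 14.5]
opening: 0.229
grasp_force: 31.2
```

```bash
python3 m.py
```

```text
12.2 yaw 75.06 z 0.1939 F [-0.1  0.3 14.5] M [-0.11  0.24  0.4 ] op 0.229 tau6 0.507
```

Request:
send_rows:
  commands:
    - [0,0,0.4,0,0,0,0]
    - [0,0,0.4,0,0,0,0]

```text
time_s: 12.37
position: [0.5016, -0.1314, 0.1939]
tcp_rot: [[0.292, 0.956, 0.004], [0.956, -0.292, -0.005], [-0.004, 0.005, -1.0]]
force: [-1.0, 0.3, 12.9]
opening: 0.232
grasp_force: 31.1
```

```bash
python3 m.py
```

```text
12.37 yaw 73.03 z 0.1939 F [-1.   0.3 12.9] M [-0.14  0.22  0.17] op 0.232 tau6 0.328
```

Request:
send_rows:
  commands:
    - [0,0,0.4,0,0,0,0]
    - [0,0,0.4,0,0,0,0]

```text
time_s: 12.53
position: [0.5016, -0.1314, 0.1939]
tcp_rot: [[0.326, 0.945, 0.004], [0.945, -0.326, -0.005], [-0.003, 0.005, -1.0]]
force: [-0.8, -0.2, 13.4]
opening: 0.23
grasp_force: 31.1
```

```bash
python3 m.py
```

```text
12.53 yaw 70.98 z 0.1939 F [-0.8 -0.2 13.4] M [-0.16  0.32  0.06] op 0.23 tau6 0.162
```

Request:
send_rows:
  commands:
    - [0,0,0.4,0,0,0,0]
    - [0,0,0.4,0,0,0,0]

```text
time_s: 12.7
position: [0.5016, -0.1314, 0.1939]
tcp_rot: [[0.359, 0.933, 0.004], [0.933, -0.359, -0.005], [-0.003, 0.005, -1.0]]
force: [-0.7, -0.3, 12.9]
opening: 0.227
grasp_force: 31.1
```

```bash
python3 m.py
```

```text
12.7 yaw 68.98 z 0.1939 F [-0.7 -0.3 12.9] M [-0.12  0.34  0.04] op 0.227 tau6 0.174
```

Request:
send_rows:
  commands:
    - [0,0,-0.5,0,0,0,0]
    - [0,0,-0.5,0,0,0,0]

```text
time_s: 12.87
position: [0.5016, -0.1314, 0.1939]
tcp_rot: [[0.316, 0.949, 0.004], [0.949, -0.316, -0.005], [-0.003, 0.005, -1.0]]
force: [0.4, -0.2, 13.9]
opening: 0.227
grasp_force: 31.1
```

```bash
python3 m.py
```

```text
12.87 yaw 71.57 z 0.1939 F [ 0.4 -0.2 13.9] M [-0.18  0.25 -0.08] op 0.227 tau6 -0.296
```

Request:
send_rows:
  commands:
    - [0,0,-0.5,0,0,0,0]
    - [0,0,-0.5,0,0,0,0]

```text
time_s: 13.03
position: [0.5017, -0.1315, 0.1939]
tcp_rot: [[0.275, 0.962, 0.004], [0.962, -0.275, -0.005], [-0.003, 0.005, -1.0]]
force: [-0.7, -0.5, 13.3]
opening: 0.228
grasp_force: 31.1
```

```bash
python3 m.py
```

```text
13.03 yaw 74.06 z 0.1939 F [-0.7 -0.5 13.3] M [-0.14  0.33 -0.16] op 0.228 tau6 -0.3
```

Request:
send_rows:
  commands:
    - [0,0,-0.5,0,0,0,0]
    - [0,0,-0.5,0,0,0,0]

```text
time_s: 13.2
position: [0.5017, -0.1315, 0.1939]
tcp_rot: [[0.232, 0.973, 0.004], [0.973, -0.232, -0.005], [-0.003, 0.005, -1.0]]
force: [-0.3, -1.2, 14.5]
opening: 0.228
grasp_force: 31.1
```

```bash
python3 m.py
```

```text
13.2 yaw 76.56 z 0.1939 F [-0.3 -1.2 14.5] M [-0.09  0.33 -0.14] op 0.228 tau6 -0.301
```

Request:
send_rows:
  commands:
    - [0,0,-0.5,0,0,0,0]
    - [0,0,-0.5,0,0,0,0]

```text
time_s: 13.37
position: [0.5017, -0.1315, 0.1939]
tcp_rot: [[0.19, 0.982, 0.004], [0.982, -0.19, -0.005], [-0.004, 0.005, -1.0]]
force: [-0.6, -0.3, 13.2]
opening: 0.227
grasp_force: 31.1
```

```bash
python3 m.py
```

```text
13.37 yaw 79.06 z 0.1939 F [-0.6 -0.3 13.2] M [-0.19  0.27 -0.07] op 0.227 tau6 -0.301
```

Request:
send_rows:
  commands:
    - [0,0,-0.5,0,0,0,0]
    - [0,0,-0.5,0,0,0,0]

```text
time_s: 13.53
position: [0.5017, -0.1315, 0.1939]
tcp_rot: [[0.147, 0.989, 0.004], [0.989, -0.147, -0.005], [-0.004, 0.005, -1.0]]
force: [-1.2, -0.4, 13.1]
opening: 0.23
grasp_force: 31.1
```

```bash
python3 m.py
```

```text
13.53 yaw 81.56 z 0.1939 F [-1.2 -0.4 13.1] M [-0.1   0.23 -0.09] op 0.23 tau6 -0.302
```

Request:
send_rows:
  commands:
    - [0,0,-0.5,0,0,0,0]
    - [0,0,-0.5,0,0,0,0]

```text
time_s: 13.7
position: [0.5017, -0.1315, 0.1939]
tcp_rot: [[0.103, 0.995, 0.004], [0.995, -0.103, -0.005], [-0.004, 0.005, -1.0]]
force: [-0.9, 0.4, 13.1]
opening: 0.227
grasp_force: 31.1
```

```bash
python3 m.py
```

```text
13.7 yaw 84.06 z 0.1939 F [-0.9  0.4 13.1] M [-0.08  0.22 -0.12] op 0.227 tau6 -0.302
```

Request:
send_rows:
  commands:
    - [0,0,-0.5,0,0,0,0]
    - [0,0,-0.5,0,0,0,0]

```text
time_s: 13.87
position: [0.5018, -0.1315, 0.1939]
tcp_rot: [[0.06, 0.998, 0.004], [0.998, -0.06, -0.005], [-0.004, 0.004, -1.0]]
force: [-0.7, -0.3, 12.6]
opening: 0.222
grasp_force: 31.1
```

```bash
python3 m.py
```

```text
13.87 yaw 86.56 z 0.1939 F [-0.7 -0.3 12.6] M [-0.11  0.25 -0.08] op 0.222 tau6 -0.302
```

Request:
send_rows:
  commands:
    - [0,0,0,0,0,-0.08,0]
    - [0,0,0,0,0,-0.08,0]

```text
time_s: 14.03
position: [0.5014, -0.1312, 0.1941]
tcp_rot: [[0.062, 0.998, 0.003], [0.998, -0.062, -0.003], [-0.003, 0.003, -1.0]]
force: [3.5, -3.1, -2.0]
opening: 0.224
grasp_force: 30.5
```

```bash
python3 m.py
```

```text
14.03 yaw 86.47 z 0.1941 F [ 3.5 -3.1 -2. ] M [-0.68 -0.71 -0.13] op 0.224 tau6 -0.099
```

Request:
send_rows:
  commands:
    - [0,0,0.5,0,0,0,0]
    - [0,0,0.5,0,0,0,0]

```text
time_s: 14.2
position: [0.5014, -0.1311, 0.1941]
tcp_rot: [[0.105, 0.994, 0.003], [0.994, -0.105, -0.003], [-0.003, 0.003, -1.0]]
force: [3.2, -3.0, -3.2]
opening: 0.222
grasp_force: 30.5
```

```bash
python3 m.py
```

```text
14.2 yaw 83.97 z 0.1941 F [ 3.2 -3.  -3.2] M [-0.87 -0.8   0.08] op 0.222 tau6 0.312
```

Request:
send_rows:
  commands:
    - [0,0,0.5,0,0,0,0]
    - [0,0,0.5,0,0,0,0]

```text
time_s: 14.37
position: [0.5014, -0.131, 0.1941]
tcp_rot: [[0.148, 0.989, 0.003], [0.989, -0.148, -0.003], [-0.003, 0.003, -1.0]]
force: [2.8, -3.6, -3.2]
opening: 0.226
grasp_force: 30.5
```

```bash
python3 m.py
```

```text
14.37 yaw 81.51 z 0.1941 F [ 2.8 -3.6 -3.2] M [-1.   -0.83  0.11] op 0.226 tau6 0.316
```

Request:
send_rows:
  commands:
    - [0,0,0.5,0,0,0,0]
    - [0,0,0.5,0,0,0,0]

```text
time_s: 14.53
position: [0.5014, -0.131, 0.1941]
tcp_rot: [[0.191, 0.982, 0.003], [0.982, -0.191, -0.003], [-0.003, 0.003, -1.0]]
force: [3.5, -4.3, -3.6]
opening: 0.226
grasp_force: 30.5
```

```bash
python3 m.py
```

```text
14.53 yaw 78.98 z 0.1941 F [ 3.5 -4.3 -3.6] M [-1.1  -0.74 -0.01] op 0.226 tau6 0.148
```

Request:
send_rows:
  commands:
    - [0,0,0.5,0,0,0,0]
    - [0,0,0.5,0,0,0,0]

```text
time_s: 14.7
position: [0.5014, -0.131, 0.1941]
tcp_rot: [[0.234, 0.972, 0.003], [0.972, -0.234, -0.003], [-0.002, 0.003, -1.0]]
force: [4.1, -3.3, -2.1]
opening: 0.224
grasp_force: 30.5
```

```bash
python3 m.py
```

```text
14.7 yaw 76.47 z 0.1941 F [ 4.1 -3.3 -2.1] M [-1.01 -0.79 -0.04] op 0.224 tau6 0.145
```

Request:
send_rows:
  commands:
    - [0,0,0.5,0,0,0,0]
    - [0,0,0.5,0,0,0,0]

```text
time_s: 14.87
position: [0.5013, -0.131, 0.1942]
tcp_rot: [[0.276, 0.961, 0.002], [0.961, -0.276, -0.003], [-0.002, 0.003, -1.0]]
force: [3.1, -3.5, -2.5]
opening: 0.221
grasp_force: 30.5
```

```bash
python3 m.py
```

```text
14.87 yaw 73.98 z 0.1942 F [ 3.1 -3.5 -2.5] M [-1.05 -0.8  -0.08] op 0.221 tau6 0.175
```

Request:
send_rows:
  commands:
    - [0,0,0.4,-0.02,0.03,0.02,0]
    - [0,0,0.4,-0.02,0.03,0.02,0]

```text
time_s: 15.03
position: [0.5015, -0.1313, 0.194]
tcp_rot: [[0.309, 0.951, 0.001], [0.951, -0.309, -0.002], [-0.001, 0.002, -1.0]]
force: [2.0, -3.2, 3.0]
opening: 0.226
grasp_force: 30.6
```

```bash
python3 m.py
```

```text
15.03 yaw 71.99 z 0.194 F [ 2.  -3.2  3. ] M [-0.75 -0.4   0.04] op 0.226 tau6 0.166
```

Request:
send_rows:
  commands:
    - [0,0,0.4,0,0,0,0]
    - [0,0,0.4,0,0,0,0]

```text
time_s: 15.2
position: [0.5015, -0.1311, 0.1941]
tcp_rot: [[0.342, 0.94, 0.001], [0.94, -0.342, -0.002], [-0.001, 0.002, -1.0]]
force: [2.1, -2.2, 2.5]
opening: 0.229
grasp_force: 30.6
```

```bash
python3 m.py
```

```text
15.2 yaw 70.02 z 0.1941 F [ 2.1 -2.2  2.5] M [-0.91 -0.43 -0.02] op 0.229 tau6 0.182
```

Request:
send_rows:
  commands:
    - [0,0,0.4,0,0,0,0]
    - [0,0,0.4,0,0,0,0]

```text
time_s: 15.37
position: [0.5014, -0.131, 0.1941]
tcp_rot: [[0.374, 0.927, 0.001], [0.927, -0.374, -0.002], [-0.001, 0.002, -1.0]]
force: [1.6, -3.0, 4.0]
opening: 0.229
grasp_force: 30.6
```

```bash
python3 m.py
```

```text
15.37 yaw 68.03 z 0.1941 F [ 1.6 -3.   4. ] M [-0.89 -0.33 -0.05] op 0.229 tau6 0.183
```

Request:
send_rows:
  commands:
    - [0,0,0.4,0,0,0,0]
    - [0,0,0.4,0,0,0,0]

```text
time_s: 15.53
position: [0.5013, -0.1309, 0.194]
tcp_rot: [[0.406, 0.914, 0.001], [0.914, -0.406, -0.001], [-0.001, 0.002, -1.0]]
force: [2.2, -2.2, 5.6]
opening: 0.229
grasp_force: 30.6
```

```bash
python3 m.py
```

```text
15.53 yaw 66.04 z 0.194 F [ 2.2 -2.2  5.6] M [-0.93 -0.33 -0.01] op 0.229 tau6 0.183
```

Request:
send_rows:
  commands:
    - [0,0,0.4,0,0,0,0]
    - [0,0,0.4,0,0,0,0]

```text
time_s: 15.7
position: [0.5013, -0.1308, 0.194]
tcp_rot: [[0.438, 0.899, 0.001], [0.899, -0.438, -0.001], [-0.001, 0.001, -1.0]]
force: [1.8, -3.5, 5.6]
opening: 0.229
grasp_force: 30.6
```

```bash
python3 m.py
```

```text
15.7 yaw 64.05 z 0.194 F [ 1.8 -3.5  5.6] M [-0.91 -0.33 -0.03] op 0.229 tau6 0.18
```

Request:
send_rows:
  commands:
    - [0,0,0.4,0,0,0,0]
    - [0,0,0.4,0,0,0,0]

```text
time_s: 15.87
position: [0.5013, -0.1308, 0.194]
tcp_rot: [[0.469, 0.883, 0.001], [0.883, -0.469, -0.001], [-0.001, 0.002, -1.0]]
force: [1.2, -3.5, 5.5]
opening: 0.23
grasp_force: 30.6
```

```bash
python3 m.py
```

```text
15.87 yaw 62.06 z 0.194 F [ 1.2 -3.5  5.5] M [-0.95 -0.31  0.  ] op 0.23 tau6 0.193
```

Request:
send_rows:
  commands:
    - [0,0,0.4,0,0,0,0]
    - [0,0,0.4,0,0,0,0]

```text
time_s: 16.03
position: [0.5013, -0.1309, 0.194]
tcp_rot: [[0.499, 0.867, 0.001], [0.867, -0.499, -0.001], [-0.001, 0.002, -1.0]]
force: [1.5, -3.6, 3.9]
opening: 0.228
grasp_force: 30.6
```

```bash
python3 m.py
```

```text
16.03 yaw 60.06 z 0.194 F [ 1.5 -3.6  3.9] M [-1.   -0.31  0.08] op 0.228 tau6 0.197
```

```bash
python3 - <<'E'
from rig import optics
import cv2,numpy as np
im=optics.capture("scene")["image"];cv2.imwrite("raw6.png",im)
a=cv2.resize(im[160:220,265:335],(700,600),interpolation=cv2.INTER_CUBIC)
cv2.imwrite("pics/p6.png",a)
E
```

```text
(no output)
```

View pics/p6.png

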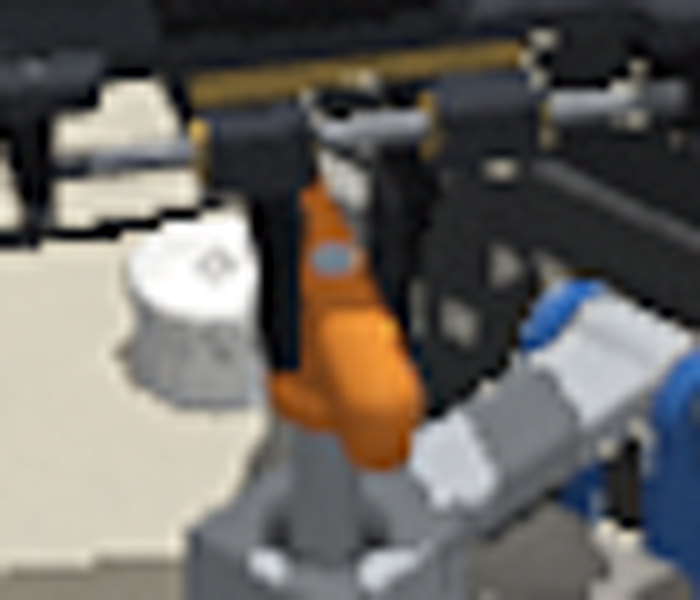

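```bash
python3 - <<'E'
from h import *
K,E=d["scene"]["intrinsics"],d["scene"]["extrinsics"]
def pj(p):
    q=K@(E[:3,:3]@np.array(p)+E[:3,3]);return ((q[:2]/q[2]-[265,160]+.5)*10-.5)
T=np.array([.5013,-.1309,.194])
print("dot",pj(T+[0,0,.009]).round())
for y in(50,55,60,65,70,75,80):
  a=np.radians(y+180);P=[]
  for dz in(-.021,.009):
    for t in np.linspace(0,6.28,60):
      l=np.array([.048+.01*np.cos(t),.01*np.sin(t)]);R=np.array([[np.cos(a),-np.sin(a)],[np.sin(a),np.cos(a)]])
      P.append(pj(T+[*(R@l),dz]))
  P=np.array(P);print(y,"right",P[:,0].max().round(),"bottom",P[P[:,1].argmax()].round(),"left",P[:,0].min().round())
E
```

```text
dot [337. 257.]
50 right 390.0 bottom [348. 487.] left 306.0
55 right 407.0 bottom [364. 486.] left 323.0
60 right 424.0 bottom [380. 485.] left 339.0
65 right 440.0 bottom [395. 482.] left 355.0
70 right 456.0 bottom [414. 479.] left 370.0
75 right 471.0 bottom [428. 475.] left 385.0
80 right 485.0 bottom [442. 470.] left 399.0
```

The handle follows the gripper exactly (about 59–60°), yet there is almost no torque. So the hexagon isn't driving the screw. I'll lift out to just above the mouth and search again with a light press.

Request:
send_rows:
  commands:
    - [0,0,0,0,0,-0.15,0]
    - [0,0,0,0,0,-0.2,0]
    - [0,0,0,0,0,-0.2,0]

```text
time_s: 16.33
position: [0.5012, -0.1308, 0.199]
tcp_rot: [[0.499, 0.867, 0.001], [0.867, -0.499, -0.001], [-0.0, 0.001, -1.0]]
force: [3.1, -4.1, -1.6]
opening: 0.23
grasp_force: 30.5
```

```bash
python3 m.py
```

```text
16.33 yaw 60.09 z 0.199 F [ 3.1 -4.1 -1.6] M [-1.09 -0.72  0.07] op 0.23 tau6 0.021
```

Request:
send_rows:
  commands:
    - [0,0,0.4,0,0,0,0]
    - [0,0,0.4,0,0,0,0]

```text
time_s: 16.5
position: [0.5012, -0.1309, 0.199]
tcp_rot: [[0.529, 0.848, 0.001], [0.848, -0.529, -0.001], [-0.001, 0.001, -1.0]]
force: [3.8, -4.3, -1.6]
opening: 0.226
grasp_force: 30.5
```

```bash
python3 m.py
```

```text
16.5 yaw 58.03 z 0.199 F [ 3.8 -4.3 -1.6] M [-1.24 -0.66  0.  ] op 0.226 tau6 0.201
```

Request:
send_rows:
  commands:
    - [0,0,0,0,0,-0.2,0]
    - [0,0,0,0,0,-0.4,0]
    - [0,0,0,0,0,-0.4,0]

```text
time_s: 16.75
position: [0.4989, -0.1287, 0.2109]
tcp_rot: [[0.53, 0.848, -0.005], [0.848, -0.53, 0.004], [0.001, -0.006, -1.0]]
force: [-0.1, 0.9, -3.4]
opening: 0.229
grasp_force: 30.4
```

```bash
python3 m.py
```

```text
16.75 yaw 58.02 z 0.2109 F [-0.1  0.9 -3.4] M [-0.1   0.06  0.03] op 0.229 tau6 -0.007
```

Request:
send_rows:
  commands:
    - [0,0,0.5,0,0,0,0]
    - [0,0,0.5,0,0,0,0]
    - [0,0,0.5,0,0,0,0]

```text
time_s: 17.0
position: [0.499, -0.129, 0.2104]
tcp_rot: [[0.566, 0.825, -0.004], [0.825, -0.566, 0.003], [-0.0, -0.005, -1.0]]
force: [-0.4, -0.3, -2.9]
opening: 0.223
grasp_force: 30.4
```

```bash
python3 m.py
```

```text
17.0 yaw 55.55 z 0.2104 F [-0.4 -0.3 -2.9] M [-0.15  0.14 -0.  ] op 0.223 tau6 0.028
```

Request:
send_rows:
  commands:
    - [0,0,0,-0.01,0.12,0,0]
    - [0,0,0,-0.01,0.12,0.03,0]
    - [0,0,0,-0.01,0.12,0.03,0]

```text
time_s: 17.25
position: [0.5036, -0.1326, 0.2103]
tcp_rot: [[0.567, 0.824, -0.001], [0.824, -0.567, 0.001], [-0.0, -0.001, -1.0]]
force: [0.8, 0.5, -2.7]
opening: 0.227
grasp_force: 30.4
```

```bash
python3 m.py; python3 -c "
from h import *
to(.5019,-.1313,.2075)"
```

```text
17.25 yaw 55.47 z 0.2103 F [ 0.8  0.5 -2.7] M [-0.08  0.1   0.04] op 0.227 tau6 -0.004
t 17.25 p [ 0.5036 -0.1326  0.2103] yaw 55.47 tilt [-8.e-04  5.e-04 -1.e+00] F [ 0.8  0.5 -2.7] M [-0.08  0.1   0.04] op 0.227 gf 30.4 J [-27.1  24.7  98.8   0.   56.5   7.5]
row 0 [ 0.   -0.07  0.09]
```

Request:
send_rows:
  commands:
    - [0,0,0,0,0,0.08,0]
    - [0,0,0,0,0,0.08,0]
    - [0,0,0,0,0,0.08,0]

```text
time_s: 17.5
position: [0.5032, -0.1324, 0.208]
tcp_rot: [[0.567, 0.824, -0.001], [0.824, -0.567, 0.001], [-0.0, -0.001, -1.0]]
force: [-0.8, 0.6, -2.7]
opening: 0.227
grasp_force: 30.4
```

```bash
python3 m.py
```

```text
17.5 yaw 55.46 z 0.208 F [-0.8  0.6 -2.7] M [-0.05  0.22 -0.02] op 0.227 tau6 0.001
```

Request:
send_rows:
  commands:
    - [0,0,0,0,-0.04,0.03,0]
    - [0,0,0,0,-0.04,0.06,0]
    - [0,0,0,0,-0.04,0.06,0]

```text
time_s: 17.75
position: [0.5024, -0.1318, 0.2064]
tcp_rot: [[0.567, 0.824, -0.001], [0.824, -0.567, 0.0], [-0.0, -0.001, -1.0]]
force: [-1.1, 0.2, -1.1]
opening: 0.228
grasp_force: 30.4
```

```bash
python3 m.py
```

```text
17.75 yaw 55.45 z 0.2064 F [-1.1  0.2 -1.1] M [-0.03  0.29 -0.02] op 0.228 tau6 0.005
```

Request:
send_rows:
  commands:
    - [0,0,0,0,0,0.05,0]
    - [0,0,0,0,0,0.05,0]

```text
time_s: 17.92
position: [0.5021, -0.1317, 0.2046]
tcp_rot: [[0.567, 0.824, -0.001], [0.824, -0.567, 0.0], [-0.0, -0.001, -1.0]]
force: [-0.8, -0.1, -3.2]
opening: 0.229
grasp_force: 30.4
```

```bash
python3 m.py
```

```text
17.92 yaw 55.46 z 0.2046 F [-0.8 -0.1 -3.2] M [ 0.02  0.43 -0.  ] op 0.229 tau6 0.007
```

Request:
send_rows:
  commands:
    - [0,0,0,0,0,0.1,0]
    - [0,0,0,0,0,0.2,0]
    - [0,0,0,0,0,0.2,0]

```text
time_s: 18.17
position: [0.502, -0.1317, 0.1981]
tcp_rot: [[0.567, 0.824, -0.002], [0.824, -0.567, 0.001], [-0.0, -0.002, -1.0]]
force: [-1.4, 0.6, -4.7]
opening: 0.23
grasp_force: 30.3
```

```bash
python3 m.py
```

```text
18.17 yaw 55.45 z 0.1981 F [-1.4  0.6 -4.7] M [0.03 0.58 0.04] op 0.23 tau6 0.015
```

Request:
send_rows:
  commands:
    - [0,0,0,0,0,0.1,0]
    - [0,0,0,0,0,0.14,0]
    - [0,0,0,0,0,0.14,0]

```text
time_s: 18.42
position: [0.5021, -0.1317, 0.1943]
tcp_rot: [[0.567, 0.824, -0.002], [0.824, -0.567, 0.001], [-0.0, -0.002, -1.0]]
force: [-3.1, 0.7, -2.4]
opening: 0.227
grasp_force: 30.3
```

```bash
python3 m.py
```

```text
18.42 yaw 55.45 z 0.1943 F [-3.1  0.7 -2.4] M [0.07 0.73 0.01] op 0.227 tau6 0.022
```

Request:
send_rows:
  commands:
    - [0,0,0.4,-0.01,-0.015,0.03,0]
    - [0,0,0.4,-0.01,-0.015,0.03,0]

```text
time_s: 18.58
position: [0.502, -0.1317, 0.1941]
tcp_rot: [[0.596, 0.803, -0.0], [0.803, -0.596, 0.0], [0.0, -0.0, -1.0]]
force: [-3.0, 2.1, 1.7]
opening: 0.224
grasp_force: 30.4
```

```bash
python3 m.py
```

```text
18.58 yaw 53.43 z 0.1941 F [-3.   2.1  1.7] M [0.32 0.84 0.13] op 0.224 tau6 0.306
```

Request:
send_rows:
  commands:
    - [0,0,0.4,0,0,0,0]
    - [0,0,0.4,0,0,0,0]

```text
time_s: 18.75
position: [0.502, -0.1317, 0.1941]
tcp_rot: [[0.623, 0.782, -0.0], [0.782, -0.623, 0.0], [0.0, -0.0, -1.0]]
force: [-3.7, 1.9, 2.9]
opening: 0.228
grasp_force: 30.4
```

```bash
python3 m.py
```

```text
18.75 yaw 51.47 z 0.1941 F [-3.7  1.9  2.9] M [0.34 0.89 0.13] op 0.228 tau6 0.32
```

Request:
send_rows:
  commands:
    - [0,0,0.4,0,0,0,0]
    - [0,0,0.4,0,0,0,0]

```text
time_s: 18.92
position: [0.502, -0.1317, 0.1941]
tcp_rot: [[0.649, 0.76, -0.0], [0.76, -0.649, 0.0], [0.0, -0.0, -1.0]]
force: [-2.6, 1.9, 2.8]
opening: 0.226
grasp_force: 30.4
```

```bash
python3 m.py
```

```text
18.92 yaw 49.5 z 0.1941 F [-2.6  1.9  2.8] M [0.37 0.91 0.12] op 0.226 tau6 0.319
```

Request:
send_rows:
  commands:
    - [0,0,0.4,0,0,0,0]
    - [0,0,0.4,0,0,0,0]

```text
time_s: 19.08
position: [0.502, -0.1317, 0.1941]
tcp_rot: [[0.676, 0.737, -0.0], [0.737, -0.676, 0.0], [0.0, -0.0, -1.0]]
force: [-3.5, 1.6, 3.3]
opening: 0.226
grasp_force: 30.4
```

```bash
python3 m.py
```

```text
19.08 yaw 47.51 z 0.1941 F [-3.5  1.6  3.3] M [0.42 1.09 0.2 ] op 0.226 tau6 0.32
```

Request:
send_rows:
  commands:
    - [0,0,0.4,0,0,0,0]
    - [0,0,0.4,0,0,0,0]

```text
time_s: 19.25
position: [0.502, -0.1317, 0.1941]
tcp_rot: [[0.701, 0.713, -0.0], [0.713, -0.701, 0.0], [0.0, -0.0, -1.0]]
force: [-3.7, 3.0, 3.5]
opening: 0.228
grasp_force: 30.4
```

```bash
python3 m.py
```

```text
19.25 yaw 45.52 z 0.1941 F [-3.7  3.   3.5] M [0.5  1.04 0.14] op 0.228 tau6 0.32
```

Request:
send_rows:
  commands:
    - [0,0,0.4,0,0,0,0]
    - [0,0,0.4,0,0,0,0]

```text
time_s: 19.42
position: [0.502, -0.1317, 0.1941]
tcp_rot: [[0.725, 0.689, -0.0], [0.689, -0.725, 0.0], [0.0, -0.001, -1.0]]
force: [-3.0, 2.4, 4.8]
opening: 0.229
grasp_force: 30.4
```

```bash
python3 m.py
```

```text
19.42 yaw 43.52 z 0.1941 F [-3.   2.4  4.8] M [0.53 1.07 0.13] op 0.229 tau6 0.32
```

Request:
send_rows:
  commands:
    - [0,0,0.4,0,0,0,0]
    - [0,0,0.4,0,0,0,0]

```text
time_s: 19.58
position: [0.502, -0.1317, 0.1941]
tcp_rot: [[0.749, 0.663, -0.0], [0.663, -0.749, 0.0], [0.0, -0.0, -1.0]]
force: [-4.2, 2.4, 5.2]
opening: 0.225
grasp_force: 30.4
```

```bash
python3 m.py
```

```text
19.58 yaw 41.52 z 0.1941 F [-4.2  2.4  5.2] M [0.56 1.08 0.09] op 0.225 tau6 0.32
```

Request:
send_rows:
  commands:
    - [0,0,0.4,0,0,0,0]
    - [0,0,0.4,0,0,0,0]

```text
time_s: 19.75
position: [0.502, -0.1317, 0.1941]
tcp_rot: [[0.771, 0.636, -0.0], [0.636, -0.771, 0.0], [0.0, -0.001, -1.0]]
force: [-4.0, 1.9, 6.2]
opening: 0.226
grasp_force: 30.4
```

```bash
python3 m.py
```

```text
19.75 yaw 39.53 z 0.1941 F [-4.   1.9  6.2] M [0.57 1.05 0.13] op 0.226 tau6 0.307
```

Request:
send_rows:
  commands:
    - [0,0,0.4,0,0,0,0]
    - [0,0,0.4,0,0,0,0]

```text
time_s: 19.92
position: [0.502, -0.1317, 0.1941]
tcp_rot: [[0.793, 0.609, -0.0], [0.609, -0.793, 0.0], [0.0, -0.0, -1.0]]
force: [-3.2, 3.1, 5.6]
opening: 0.226
grasp_force: 30.3
```

```bash
python3 m.py
```

```text
19.92 yaw 37.55 z 0.1941 F [-3.2  3.1  5.6] M [0.63 1.05 0.19] op 0.226 tau6 0.419
```

Request:
send_rows:
  commands:
    - [0,0,0.4,0,0,0,0]
    - [0,0,0.4,0,0,0,0]

```text
time_s: 20.08
position: [0.502, -0.1317, 0.1941]
tcp_rot: [[0.813, 0.582, -0.0], [0.582, -0.813, 0.0], [0.0, -0.0, -1.0]]
force: [-3.9, 3.5, 5.8]
opening: 0.227
grasp_force: 30.2
```

```bash
python3 m.py
```

```text
20.08 yaw 35.57 z 0.1941 F [-3.9  3.5  5.8] M [0.66 1.05 0.36] op 0.227 tau6 0.481
```

Torque now climbs against the stop at about 38°. That matches the first pass, which hit the stop at about 98°, exactly 60° earlier. I'll give one small extra squeeze, then back off within the play and lift.

Request:
send_rows:
  commands:
    - [0,0,0.25,0,0,0,0]
    - [0,0,0.25,0,0,0,0]
    - [0,0,0.25,0,0,0,0]

```text
time_s: 20.33
position: [0.5021, -0.1317, 0.1941]
tcp_rot: [[0.825, 0.565, -0.0], [0.565, -0.825, 0.0], [0.0, -0.0, -1.0]]
force: [-3.1, 2.2, 5.2]
opening: 0.229
grasp_force: 30.2
```

```bash
python3 m.py
```

```text
20.33 yaw 34.4 z 0.1941 F [-3.1  2.2  5.2] M [0.68 1.07 0.4 ] op 0.229 tau6 0.421
```

Request:
send_rows:
  commands:
    - [0,0,-0.4,0,0,-0.03,0]
    - [0,0,-0.4,0,0,-0.03,0]

```text
time_s: 20.5
position: [0.5019, -0.1317, 0.1941]
tcp_rot: [[0.806, 0.592, -0.0], [0.592, -0.806, 0.001], [0.0, -0.001, -1.0]]
force: [-3.1, 2.6, -1.2]
opening: 0.234
grasp_force: 30.1
```

```bash
python3 m.py
```

```text
20.5 yaw 36.31 z 0.1941 F [-3.1  2.6 -1.2] M [0.44 0.76 0.  ] op 0.234 tau6 -0.178
```

Request:
send_rows:
  commands:
    - [0,0,-0.4,0,0,0,0]
    - [0,0,-0.4,0,0,0,0]

```text
time_s: 20.67
position: [0.5019, -0.1317, 0.1941]
tcp_rot: [[0.785, 0.619, -0.001], [0.619, -0.785, 0.001], [-0.0, -0.001, -1.0]]
force: [-2.2, 2.5, -2.2]
opening: 0.225
grasp_force: 30.1
```

```bash
python3 m.py
```

```text
20.67 yaw 38.24 z 0.1941 F [-2.2  2.5 -2.2] M [ 0.46  0.74 -0.01] op 0.225 tau6 -0.149
```

Request:
send_rows:
  commands:
    - [0,0,-0.4,0,0,0,0]
    - [0,0,-0.4,0,0,0,0]

```text
time_s: 20.83
position: [0.5019, -0.1318, 0.1942]
tcp_rot: [[0.764, 0.645, -0.001], [0.645, -0.764, 0.001], [-0.0, -0.001, -1.0]]
force: [-1.7, 2.7, -2.7]
opening: 0.229
grasp_force: 30.1
```

```bash
python3 m.py
```

```text
20.83 yaw 40.19 z 0.1942 F [-1.7  2.7 -2.7] M [0.44 0.69 0.04] op 0.229 tau6 -0.162
```

Request:
send_rows:
  commands:
    - [0,0,0.4,0,0,0.02,0]
    - [0,0,0.4,0,0,0.02,0]

```text
time_s: 21.0
position: [0.502, -0.1317, 0.1941]
tcp_rot: [[0.786, 0.618, -0.0], [0.618, -0.786, 0.0], [-0.0, -0.001, -1.0]]
force: [-3.5, 2.7, 0.5]
opening: 0.225
grasp_force: 30.1
```

```bash
python3 m.py
```

```text
21.0 yaw 38.15 z 0.1941 F [-3.5  2.7  0.5] M [0.62 0.86 0.19] op 0.225 tau6 0.387
```

Request:
send_rows:
  commands:
    - [0,0,0.4,0,0,0,0]
    - [0,0,0.4,0,0,0,0]

```text
time_s: 21.17
position: [0.502, -0.1317, 0.1941]
tcp_rot: [[0.807, 0.591, -0.0], [0.591, -0.807, 0.0], [-0.0, -0.0, -1.0]]
force: [-2.9, 3.3, 0.2]
opening: 0.227
grasp_force: 30.2
```

```bash
python3 m.py
```

```text
21.17 yaw 36.21 z 0.1941 F [-2.9  3.3  0.2] M [0.66 0.91 0.33] op 0.227 tau6 0.457
```

Request:
send_rows:
  commands:
    - [0,0,0.3,0,0,0,0]
    - [0,0,0.3,0,0,0,0]

```text
time_s: 21.33
position: [0.502, -0.1317, 0.1941]
tcp_rot: [[0.822, 0.57, -0.0], [0.57, -0.822, 0.0], [-0.0, -0.0, -1.0]]
force: [-2.3, 2.5, 0.5]
opening: 0.224
grasp_force: 30.2
```

```bash
python3 m.py
```

```text
21.33 yaw 34.76 z 0.1941 F [-2.3  2.5  0.5] M [0.72 0.9  0.36] op 0.224 tau6 0.49
```

The stop is confirmed: the torque comes back at the same angle. I'll back off inside the play and lift out.

Request:
send_rows:
  commands:
    - [0,0,-0.6,0,0,-0.02,0]
    - [0,0,-1.1,0,0,-0.05,0]
    - [0,0,-1.1,0,0,-0.2,0]
    - [0,0,-1.1,0,0,-0.4,0]
    - [0,0,-1.1,0,0,-0.7,0]
    - [0,0,-1.1,0,0,-1.3,0]
    - [0,0,-1.1,0,0,-2.2,0]
    - [0,0,-1.1,0,0,-2.2,0]
    - [0,0,-1.1,0,0,-2.2,0]

```text
time_s: 22.08
position: [0.5047, -0.1335, 0.2632]
tcp_rot: [[0.764, 0.645, 0.009], [0.645, -0.764, -0.005], [0.003, 0.009, -1.0]]
force: [0.3, -0.2, -3.4]
opening: 0.227
grasp_force: 30.2
```

```bash
python3 -c "
from h import *
to(.4339,.1685,.255,-10.6)"
```

```text
t 22.08 p [ 0.5047 -0.1335  0.2632] yaw 40.18 tilt [ 0.0085 -0.0049 -1.    ] F [ 0.3 -0.2 -3.4] M [-0.1   0.15  0.02] op 0.227 gf 30.2 J [-27.1  20.5  95.6  -0.   63.3  22.8]
row 10.16 [ 4.69 -9.22  0.2 ]
```

Request:
send_rows:
  commands:
    - [0,0,0.6,0.25,-0.5,0.1,0]
    - [0,0,1.6,0.7,-1.4,0.2,0]
    - [0,0,2.8,1.25,-2.5,0.2,0]
    - [0,0,4.0,1.8,-3.6,0.2,0]
    - [0,0,5.2,2.4,-4.7,0.2,0]
    - [0,0,6.4,3.0,-5.8,0.2,0]
    - [0,0,7.6,3.5,-6.9,0.2,0]
    - [0,0,8.8,4.0,-7.9,0.2,0]
    - [0,0,9.7,4.4,-8.7,0.2,0]
    - [0,0,10.16,4.68,-9.25,0.2,0]
    - [0,0,10.16,4.68,-9.25,0.2,0]
    - [0,0,10.16,4.68,-9.25,0.2,0]
    - [0,0,10.16,4.68,-9.25,0.2,0]
    - [0,0,10.16,4.68,-9.25,0.2,0]
    - [0,0,10.16,4.68,-9.25,0.2,0]

```text
time_s: 23.33
position: [0.4307, 0.1697, 0.254]
tcp_rot: [[0.983, -0.186, 0.0], [-0.186, -0.983, -0.0], [0.0, 0.0, -1.0]]
force: [-0.8, 0.3, -2.9]
opening: 0.227
grasp_force: 30.2
```

```bash
python3 -c "
from h import *
to(.433,.1692,.182,-10.6)"
```

```text
t 23.33 p [0.4307 0.1697 0.254 ] yaw -10.69 tilt [ 1.e-04 -3.e-04 -1.e+00] F [-0.8  0.3 -2.9] M [-0.03  0.2   0.02] op 0.227 gf 30.2 J [  7.6  16.7 103.7  -0.   59.6 108.3]
row -0.02 [0.08 0.   2.4 ]
```

Request:
send_rows:
  commands:
    - [0,0,0,0.08,0,0.8,0]
    - [0,0,0,0.08,0,1.7,0]
    - [0,0,0,0.08,0,2.2,0]
    - [0,0,0,0.08,0,2.3,0]
    - [0,0,0,0.08,0,2.3,0]
    - [0,0,0,0.08,0,2.3,0]

```text
time_s: 23.83
position: [0.4335, 0.1698, 0.1857]
tcp_rot: [[0.983, -0.185, 0.001], [-0.185, -0.983, 0.0], [0.001, -0.0, -1.0]]
force: [0.4, 0.2, -2.7]
opening: 0.225
grasp_force: 30.2
```

```bash
python3 -c "
from h import *
to(.433,.1692,.175,-10.6)"
```

```text
t 23.83 p [0.4335 0.1698 0.1857] yaw -10.65 tilt [ 1.3e-03  1.0e-04 -1.0e+00] F [ 0.4  0.2 -2.7] M [ 0.    0.13 -0.02] op 0.225 gf 30.2 J [  7.6  23.1 107.8  -0.   49.  108.3]
row -0.01 [-0.01  0.02  0.36]
```

Request:
send_rows:
  commands:
    - [0,0,0,0,0.01,0.2,0]
    - [0,0,0,0,0.01,0.4,0]
    - [0,0,0,0,0.01,0.5,0]
    - [0,0,0,0,0.01,0.5,0]

```text
time_s: 24.17
position: [0.4324, 0.1699, 0.1698]
tcp_rot: [[0.983, -0.184, -0.0], [-0.184, -0.983, 0.0], [-0.0, 0.0, -1.0]]
force: [-0.3, -0.1, -3.0]
opening: 0.229
grasp_force: 30.2
```

```bash
python3 -c "
from h import *
to(.433,.1692,.1155,-10.6)"
```

```text
t 24.17 p [0.4324 0.1699 0.1698] yaw -10.61 tilt [-5.e-04  1.e-04 -1.e+00] F [-0.3 -0.1 -3. ] M [-0.04  0.14  0.03] op 0.229 gf 30.2 J [  7.6  24.6 108.8   0.   46.6 108.2]
row -0.0 [0.03 0.02 1.81]
```

Request:
send_rows:
  commands:
    - [0,0,0,0.02,0.01,0.5,0]
    - [0,0,0,0.02,0.01,1.0,0]
    - [0,0,0,0.02,0.01,1.4,0]
    - [0,0,0,0.02,0.01,1.6,0]
    - [0,0,0,0.02,0.01,1.7,0]
    - [0,0,0,0.02,0.01,1.78,0]
    - [0,0,0,0.02,0.01,1.78,0]

```text
time_s: 24.75
position: [0.4332, 0.1695, 0.1167]
tcp_rot: [[0.983, -0.184, -0.0], [-0.184, -0.983, -0.0], [-0.0, 0.0, -1.0]]
force: [0.4, 0.1, -3.1]
opening: 0.229
grasp_force: 30.2
```

```bash
python3 -c "
from h import *
to(.433,.1692,.1155,-10.6)"
```

```text
t 24.75 p [0.4332 0.1695 0.1167] yaw -10.59 tilt [-1.e-04 -1.e-04 -1.e+00] F [ 0.4  0.1 -3.1] M [-0.    0.14  0.08] op 0.229 gf 30.2 J [  7.6  30.4 111.2  -0.   38.4 108.2]
row 0.0 [-0.    0.01  0.04]
```

Request:
send_rows:
  commands:
    - [0,0,0,0,0,0.04,0]
    - [0,0,0,0,0,0.06,0]
    - [0,0,0,0,0,0.06,0]

```text
time_s: 25.0
position: [0.4334, 0.1695, 0.1153]
tcp_rot: [[0.983, -0.184, 0.001], [-0.184, -0.983, 0.0], [0.001, -0.0, -1.0]]
force: [-0.5, -0.0, -2.7]
opening: 0.224
grasp_force: 30.2
```

```bash
python3 m.py
```

```text
25.0 yaw -10.6 z 0.1153 F [-0.5 -0.  -2.7] M [ 0.    0.21 -0.02] op 0.224 tau6 -0.0
```

Almost touching. I'll press down gently to contact, then release.

Request:
send_rows:
  commands:
    - [0,0,0,0,0,0.03,0]
    - [0,0,0,0,0,0.05,0]
    - [0,0,0,0,0,0.05,0]

```text
time_s: 25.25
position: [0.4334, 0.1695, 0.1151]
tcp_rot: [[0.983, -0.184, 0.001], [-0.184, -0.983, 0.0], [0.001, -0.0, -1.0]]
force: [-1.1, -0.2, 11.1]
opening: 0.231
grasp_force: 30.3
```

```bash
python3 m.py
```

```text
25.25 yaw -10.59 z 0.1151 F [-1.1 -0.2 11.1] M [-0.14  0.7   0.03] op 0.231 tau6 0.003
```

Request:
send_rows:
  commands:
    - [0,0,0,0,0,-0.04,0]
    - [0,0,0,0,0,-0.04,0]
    - [0,0,0,0,0,-0.04,0.6]
    - [0,0,0,0,0,-0.04,0.6]
    - [0,0,0,0,0,-0.04,0.6]
    - [0,0,0,0,0,-0.04,0.6]
    - [0,0,0,0,0,-0.04,0.6]
    - [0,0,0,0,0,-0.04,0.6]
    - [0,0,0,0,0,-0.04,0.6]
    - [0,0,0,0,0,-0.04,0.6]

```text
time_s: 26.08
position: [0.4331, 0.1695, 0.1146]
tcp_rot: [[0.983, -0.184, -0.0], [-0.184, -0.983, -0.0], [-0.0, 0.0, -1.0]]
force: [-0.2, -0.4, 0.6]
opening: 0.59
grasp_force: 0.0
```

```bash
python3 m.py
```

```text
26.08 yaw -10.6 z 0.1146 F [-0.2 -0.4  0.6] M [-0.05  0.13  0.01] op 0.59 tau6 -0.0
```

Request:
send_rows:
  commands:
    - [0,0,0,0,0,-0.3,0.6]
    - [0,0,0,0,0,-1.0,0.6]
    - [0,0,0,0,0,-2.0,0.6]
    - [0,0,0,0,0,-3.2,0.6]
    - [0,0,0,0,0,-4.4,0.6]
    - [0,0,0,0,0,-4.6,0.6]
    - [0,0,0,4.0,-6.0,-4.6,0.6]
    - [0,0,0,4.0,-6.0,-4.6,0.6]
    - [0,0,0,-2.0,-7.0,-4.6,0.6]
    - [0,0,0,-4.0,-8.0,-4.6,0.6]
    - [0,0,0,-4.0,-8.0,-4.6,0.6]
    - [0,0,0,-4.0,-8.0,-4.6,0.6]
    - [0,0,0,-4.0,-8.0,-4.6,0.6]
    - [0,0,0,-4.0,-8.0,-4.6,0.6]
    - [0,0,0,-4.0,-8.0,-4.6,0.6]
    - [0,0,0,-4.0,-8.0,-4.6,0.6]
    - [0,0,0,-4.0,-8.0,-4.6,0.6]
    - [0,0,0,-4.0,-8.0,-4.6,0.6]

```text
time_s: 27.58
position: [0.3599, 0.4265, 0.2526]
tcp_rot: [[0.983, -0.185, 0.0], [-0.185, -0.983, -0.001], [0.0, 0.001, -1.0]]
force: [0.0, -0.2, -0.4]
opening: 0.605
grasp_force: 0.0
```

```bash
python3 - <<'E'
from rig import optics
import cv2,numpy as np
exec(open("m.py").read());print(s["position"])
b=optics.capture("top")["image"];a=optics.capture("scene")["image"]
cv2.imwrite("raw_top.png",b)
t=np.hstack([cv2.resize(a[130:230,160:360],(800,400),interpolation=cv2.INTER_CUBIC)])
u=cv2.resize(b[180:260,125:338],(800,200*0+200),interpolation=cv2.INTER_CUBIC)
cv2.imwrite("pics/fin.png",np.vstack([t,u]))
E
```

```text
27.58 yaw -10.68 z 0.2526 F [ 0.  -0.2 -0.4] M [-0.04  0.16 -0.01] op 0.605 tau6 -0.003
[0.35994309 0.42651809 0.25262438]
```

View pics/fin.png

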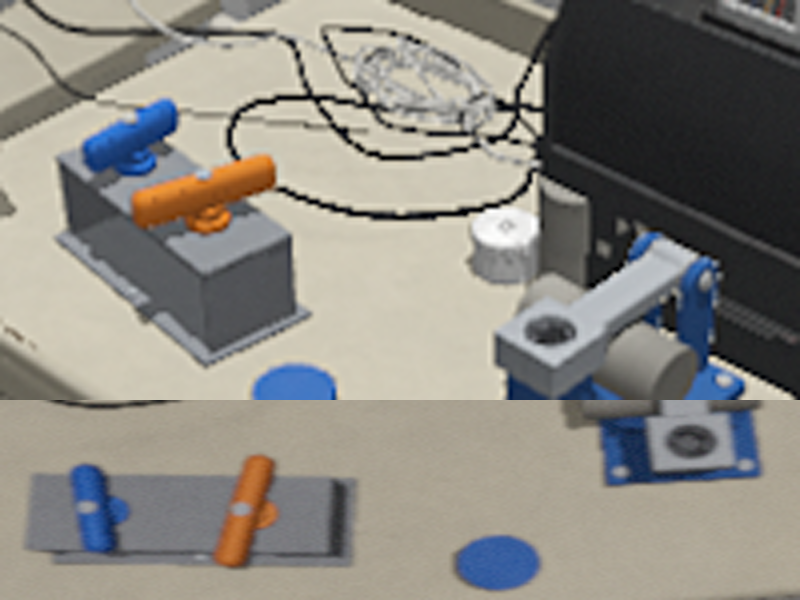

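The picture shows the orange key upright in its hole, with its dot at about (240,508) in the lower strip and its collar on the plate. The blue key, tub, core and clamp are undisturbed.

```bash
python3 -c "
from rig import bot
print(bot.hand_in())"
```

```text
the job is handed in; nothing more can be done
None
```

I handed the job in: the screw was turned clockwise until it stopped and the orange key is back upright in its hole. On the first pass the key slipped past the stop and a check turned the screw back slightly, so I re-seated it and tightened to the stop again, judging that by torque since the screw's angle can't be read.

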